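Load the magnetic stirrers with the amber reagent bottles

TASK

Load the four magnetic stirrers: stand each amber bottle upright on the stirrer plate whose rim has the colour of the bottle's cap, fully inside the rim, setting it down gently and keeping it upright on the way. Leave the two white bottles where they stand, and let go of everything at the end.

Things in the scene. Friction and masses are not known exactly. Their poses are not given: they have to be found in the camera images.
- bottle_red: Amber glass reagent bottle with a red cap: 48 mm body diameter up to 55 mm height with a paper band low on it, sloping shoulder, cap 30 mm in diameter at 64 to 84 mm height (84 mm tall in all). Stands upright on the bench, loose, about 0.13 to 0.25 kg. Origin: centre of the underside; z up along its axis.
- bottle_yellow: Amber glass reagent bottle with a yellow cap: 48 mm body diameter up to 55 mm height with a paper band low on it, sloping shoulder, cap 30 mm in diameter at 64 to 84 mm height (84 mm tall in all). Stands upright on the bench, loose, about 0.13 to 0.25 kg. Origin: centre of the underside; z up along its axis.
- bottle_blue: Amber glass reagent bottle with a blue cap: 48 mm body diameter up to 55 mm height with a paper band low on it, sloping shoulder, cap 30 mm in diameter at 64 to 84 mm height (84 mm tall in all). Stands upright on the bench, loose, about 0.13 to 0.25 kg. Origin: centre of the underside; z up along its axis.
- bottle_green: Amber glass reagent bottle with a green cap: 48 mm body diameter up to 55 mm height with a paper band low on it, sloping shoulder, cap 30 mm in diameter at 64 to 84 mm height (84 mm tall in all). Stands upright on the bench, loose, about 0.13 to 0.25 kg. Origin: centre of the underside; z up along its axis.
- white_bottle_red: White plastic bottle with a red cap, of the same size and shape as the amber ones; origin at the centre of its underside. Not wanted: leave it. Bottles and stirrers stand mixed, centres at least 95 mm apart; a fixed white timer 16 mm high lies among them; other equipment (up to 0.21 m tall) stands outside that area.
- white_bottle_blue: White plastic bottle with a blue cap, of the same size and shape as the amber ones; origin at the centre of its underside. Not wanted: leave it. Bottles and stirrers stand mixed, centres at least 95 mm apart; a fixed white timer 16 mm high lies among them; other equipment (up to 0.21 m tall) stands outside that area.
- stirrer_red: Magnetic stirrer with a red rim: grey round puck 84 mm in diameter, fixed to the bench, small black knob on its side (10 mm out, on its -x). Its dark flat plate, 70 mm in diameter, lies 25 mm above the bench inside the red rim (7 mm wide, top at 29 mm). Origin: centre of its underside, on the bench; z up.
- stirrer_yellow: Magnetic stirrer with a yellow rim: grey round puck 84 mm in diameter, fixed to the bench, small black knob on its side (10 mm out, on its -x). Its dark flat plate, 70 mm in diameter, lies 25 mm above the bench inside the yellow rim (7 mm wide, top at 29 mm). Origin: centre of its underside, on the bench; z up.
- stirrer_blue: Magnetic stirrer with a blue rim: grey round puck 84 mm in diameter, fixed to the bench, small black knob on its side (10 mm out, on its -x). Its dark flat plate, 70 mm in diameter, lies 25 mm above the bench inside the blue rim (7 mm wide, top at 29 mm). Origin: centre of its underside, on the bench; z up.
- stirrer_green: Magnetic stirrer with a green rim: grey round puck 84 mm in diameter, fixed to the bench, small black knob on its side (10 mm out, on its -x). Its dark flat plate, 70 mm in diameter, lies 25 mm above the bench inside the green rim (7 mm wide, top at 29 mm). Origin: centre of its underside, on the bench; z up.

How it is judged:
At the end, for the whole second after the job is handed in: Each amber bottle stands flat and upright (0.06 rad) on the plate of the stirrer of its cap colour, inside the rim (centres within 12.5 mm, underside 22 to 28 mm up), released, at rest (under 0.02 m/s); both white bottles upright, at rest, within 20 mm of their start (horizontal distance between bottle_red and stirrer_red below 0.0125 m and z of bottle_red in the frame of stirrer_red between 0.022 and 0.028 m and angle between each of bottle_red, bottle_yellow, bottle_blue, bottle_green, white_bottle_red, white_bottle_blue's own z axis and vertical below 0.06 rad and linear speed of each of bottle_red, bottle_yellow, bottle_blue, bottle_green, white_bottle_red, white_bottle_blue below 0.02 m/s and horizontal distance between bottle_yellow and stirrer_yellow below 0.0125 m and z of bottle_yellow in the frame of stirrer_yellow between 0.022 and 0.028 m and horizontal distance between bottle_blue and stirrer_blue below 0.0125 m and z of bottle_blue in the frame of stirrer_blue between 0.022 and 0.028 m and horizontal distance between bottle_green and stirrer_green below 0.0125 m and z of bottle_green in the frame of stirrer_green between 0.022 and 0.028 m and distance of each of white_bottle_red, white_bottle_blue from where it was at the start of the episode below 0.02 m); the robot touches nothing.
It fails at once if a white bottle is pushed more than 20 mm, lifted or knocked over (distance of any of white_bottle_red, white_bottle_blue from where it was at the start of the episode above 0.02 m or angle between any of white_bottle_red, white_bottle_blue's own z axis and vertical above 0.35 rad).
It fails at once if an amber bottle is tipped by more than about 45 degrees (angle between any of bottle_red, bottle_yellow, bottle_blue, bottle_green's own z axis and vertical above 0.8 rad).
It fails at once if an amber bottle is dropped onto a stirrer or the bench (lands faster than 0.6 m/s, a fall of about 2 cm) ((height (world z) of bottle_red below 0.05 m and linear speed of bottle_red above 0.6 m/s) or (height (world z) of bottle_yellow below 0.05 m and linear speed of bottle_yellow above 0.6 m/s) or (height (world z) of bottle_blue below 0.05 m and linear speed of bottle_blue above 0.6 m/s) or (height (world z) of bottle_green below 0.05 m and linear speed of bottle_green above 0.6 m/s)).
It also fails if it takes over 102 s, if anything falls off the work surface, if the arm or the gripper's body presses on something with over 40 N, if the wrist force passes 120 N, or if a joint passes its speed limit or range.

ROBOT

A 6-joint arm with a two-finger parallel gripper is mounted at the origin on the work surface. World frame = base frame: x ahead of the robot, y to its left, z up, the work surface at z = 0. Lengths are in m, angles in rad, forces in N, time in s.
With the tool pointing down it reaches from about 0.375 to 0.9 m from the base axis. Payload 3.1 kg.
Tool frame: the origin (TCP) lies at the very end of the fingers, on their centre line; the grasp point (between the pads) lies 19 mm behind it; z points along the fingers, y is the direction in which the jaws open and shut (so a half turn about z gives the same grasp; the last joint's range is limited). The gripper opens to 87 mm and grips with 3 to 60 N. Pads are 19 mm wide; open, the fingers measure 117 mm over their backs; the gripper's body (75 mm by 190 mm) begins 51 mm behind the grasp point.
Start: joints at [1.113, 0.527, 1.433, -0, 1.181, -0.178], TCP at [0.173, 0.601, 0.223] pointing down, gripper open.
Joint ranges: [-3.08, 3.08], [-0.75, 2.2], [0.22, 2.44], [-1.43, 4.57], [0, 2.65], [-2.85, 2.85]. Speed limits (rad/s): [2.79, 2.79, 3.14, 3.14, 3.14, 3.14].

INTERFACE

Orientations are given as a unit quaternion [x, y, z, w].
In Python, from rig import robot gives the robot as it stands. The module is installed in compiled form; this text tells all that it offers.
- The arm moves only by the tool send_rows, never from a script. Its argument "deltas" is a list of rows, each an object of numbers: "tx", "ty", "tz": the shift along the tool's x, y, z in cm; "rx", "ry", "rz": the turn, a rotation vector about the tool's x, y, z in rad. A call has 1 to 5 rows; each row is the pose to reach, as a shift and turn from the pose commanded when the call began, along the tool's axes at that moment; what a row does not reach only later rows make up. A row lasts 1/12 s, in which the tool goes at most 41.7 mm and 7.16 degrees, less where a joint would pass 70% of its speed; a pose out of reach is approached as far as the arm can. A call with a gripper value outside its range is refused whole. "claw" is the finger opening in cm, from 0 to 8.7, set as the call begins (left out, the last holds). The fingers move at their own pace and stop on an object; "squeeze" is the grip in N (left out, the last holds). Time passes only in rows, so rows that repeat a pose let the fingers close. It gives the time, the measured TCP pose, the force and the opening at its end, in the units of the state.
- robot.get_obs(): the state, without advancing time (a new reading comes with each control period).
- robot.camera(name): name is "side" or "top" or "wrist"; returns a dict with "color" (420x560x3 uint8, red, green, blue), "z_map" (420x560 float32, m along the optical axis (not along the pixel's ray), 0 where there is no reading), "intrinsics" (3x3 intrinsics, pixels), "R" (3x3) and "t" (3): a world point X has camera coordinates R X + t; the wrist camera has in their place "tool_from_camera" (4x4, takes a point from camera to tool coordinates, whose origin is the TCP and whose axes are the flange's). Camera axes: x right, y down, z forward; pixel columns grow to the right and rows downward; lengths in m; the calibration is good to about 2 mm. A picture is of the moment at which its call begins: read the wrist's pose just before it.
- robot.hand_in(): hands the job in, once; it reports no verdict.
Trained networks look in the newest picture that a camera, given by its name, has taken for a name from the list of things; names that differ only in an ending like _2 or _b are one class to them, and where a whole thing is asked for, a point or a joint stands for the part that bears it (a point fixed in the world has none). Each returns a list of dicts, best first, with "p" (0 to 1); they miss things now and then, are a little off and sometimes report something else, mostly with a low value. They report only what shows in the picture. A call takes as long as a camera call.
- robot.outline_of(label, camera): "pixels" (420x560 bool, what is visible of it) and "xy" ([column, row] in pixels, amid what is visible of it).
- robot.tip_of(label, camera): "xy" ([column, row] in pixels: a listed point, or the origin of a listed thing).
The state is a dict: "time": time; "q": joint angles; "joint_velocities": joint speeds; "joint_torque": joint torques, N m; "position": TCP position; "tool_rot": TCP orientation; "ft_force": force on the tool from outside, world axes, zero at the start; "moment": the same for the moment, N m; "grip_width": finger opening in m.
Only numpy, scipy, OpenCV 4.12 (cv2) and the standard library are available. Lean on these libraries where they do the work, as an engineer would, in place of code of your own. Each camera call takes 0.05 s, during which the arm holds its last target.

## Working session

There is one attempt and no reset: what is moved stays moved. The work goes in short steps, Python scripts to look and compute and a tool call to move; the robot and the scene stay as the last step left them, time stands still between calls to the robot, and variables do not carry over. Pictures are saved under pics/ and viewed, and the job is handed in when it is done.

Besides the shell and the picture viewer there is one more tool, called after "Call:" as name(argument=value, ...) on one line, values as JSON. send_rows: Moves the arm, as the interface text tells. Its arguments: {"type":"object","properties":{"deltas":{"type":"array","items":{"type":"object","properties":{"tx":{"type":"number"},"ty":{"type":"number"},"tz":{"type":"number"},"rx":{"type":"number"},"ry":{"type":"number"},"rz":{"type":"number"}}}},"claw":{"type":"number"},"squeeze":{"type":"number"}},"required":["deltas"]}

```bash
mkdir -p pics
python3 - <<'E'
from rig import robot
import cv2,numpy as np
o=robot.get_obs();print(o)
for n in("side","top","wrist"):
    c=robot.camera(n);cv2.imwrite(f"pics/{n}0.png",c["color"][:,:,::-1])
    np.savez(f"{n}0.npz",**c)
    print(n,c["intrinsics"].tolist(),{k:np.round(c[k],4).tolist() for k in c if k in("R","t","tool_from_camera")})
a=[cv2.imread(f"pics/{n}0.png") for n in("side","top")]
E
```

```text
{'time': 0.0, 'q': array([ 1.11253734e+00,  5.28475925e-01,  1.43388900e+00,  1.52406087e-05,
        1.18137048e+00, -1.78503086e-01]), 'joint_velocities': array([-0.00156667,  0.00025025, -0.00093337, -0.00140459,  0.00088964,
        0.00166133]), 'joint_torque': array([-6.87588963e-04, -4.40051007e+01, -1.76589417e+01,  6.33712811e-02,
        5.82104770e-02, -1.60516965e-04]), 'position': array([0.17222201, 0.60005586, 0.22156986]), 'tool_rot': array([ 1.39425049e-01,  9.90232047e-01, -1.01532819e-03, -3.42065209e-04]), 'ft_force': array([-0.43826545,  0.46372144,  0.24276739]), 'moment': array([ 0.0089342 ,  0.00381615, -0.01039963]), 'grip_width': 0.08706430191478387}
side [[445.6793623446934, 0.0, 281.8389969900254], [0.0, 445.6793623446934, 212.69888351507817], [0.0, 0.0, 1.0]] {'R': [[0.728, -0.6853, -0.0182], [-0.5376, -0.5542, -0.6355], [0.4254, 0.4725, -0.7719]], 't': [-0.3895, 0.3003, 0.6946]}
top [[541.4035692483079, 0.0, 274.7100696132064], [0.0, 541.4035692483079, 199.02471260397053], [0.0, 0.0, 1.0]] {'R': [[-0.0176, -0.9998, 0.0028], [-0.9783, 0.0167, -0.2064], [0.2063, -0.0064, -0.9785]], 't': [0.0038, 0.5448, 1.328]}
wrist [[352.4672237656664, 0.0, 278.5346128968999], [0.0, 352.4672237656664, 209.0210316324156], [0.0, 0.0, 1.0]] {'tool_from_camera': [[0.0008, -0.9539, -0.3, 0.0823], [1.0, 0.0008, -0.0002, -0.0002], [0.0004, -0.3, 0.9539, -0.1623], [0.0, 0.0, 0.0, 1.0]]}
```

View pics/top0.png

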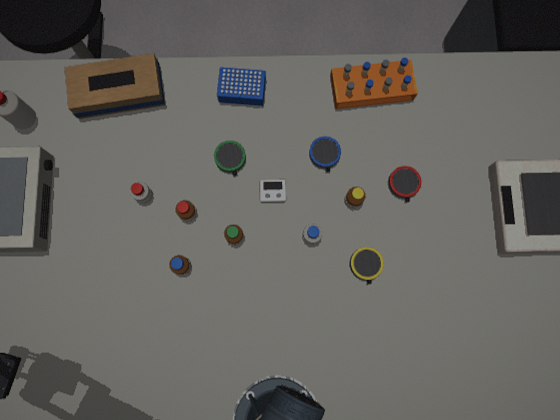

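View pics/side0.png

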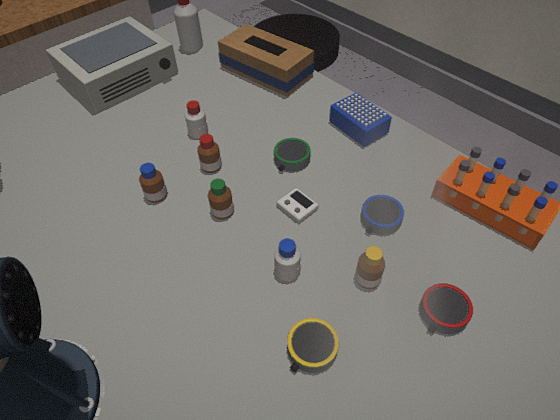

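View pics/wrist0.png

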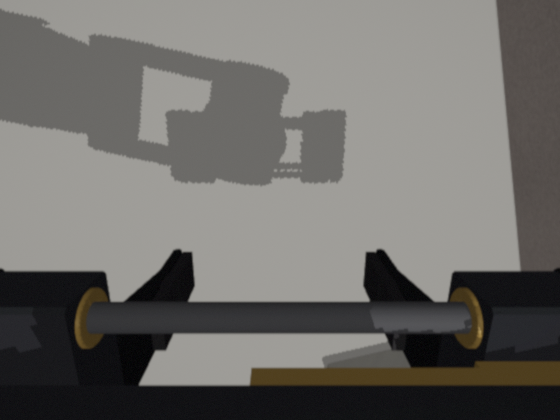

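The top view shows everything. Caps are red (185,208), yellow (357,193), blue (178,263) and green (232,231), with white bottles at (140,190) and (313,233). Stirrers are green (230,156), blue (325,152), red (405,182) and yellow (367,263). Next I measure positions.

```bash
cat > meas.py <<'E'
import numpy as np,cv2
def cloud(c):
    z=c["z_map"];K=c["intrinsics"];v,u=np.indices(z.shape)
    P=np.stack([(u-K[0,2])/K[0,0]*z,(v-K[1,2])/K[1,1]*z,z],-1)
    W=(P-c["t"])@c["R"]   # R^T (p-t)
    W[z<=0]=np.nan
    return W
def ray_plane(c,uv,h):
    K=c["intrinsics"];d=np.array([(uv[0]-K[0,2])/K[0,0],(uv[1]-K[1,2])/K[1,1],1.])
    d=c["R"].T@d;o=-c["R"].T@c["t"];return o+d*(h-o[2])/d[2]
def masks(c):
    hsv=cv2.cvtColor(c["color"],cv2.COLOR_RGB2HSV);h,s,v=[hsv[...,i].astype(int) for i in range(3)]
    return dict(red=((h<6)|(h>174))&(s>170)&(v>60),yellow=(h>20)&(h<34)&(s>140)&(v>80),green=(h>45)&(h<85)&(s>110)&(v>30),blue=(h>100)&(h<125)&(s>120)&(v>60))
def fitcirc(p):
    A=np.c_[2*p,np.ones(len(p))];s=np.linalg.lstsq(A,(p**2).sum(1),rcond=None)[0]
    return s[:2],np.sqrt(s[2]+s[0]**2+s[1]**2)
E
python3 - <<'E'
from meas import *
for n in("top","side"):
    c=dict(np.load(n+"0.npz"));W=cloud(c)
    tab=W[(np.abs(W[...,2])<.02)&(W[...,0]>.3)&(W[...,0]<.8)&(np.abs(W[...,1])<.5)];print(n,"table z",np.median(tab[:,2]))
    for k,m in masks(c).items():
        N,L,S,C=cv2.connectedComponentsWithStats(m.astype(np.uint8))
        for i in range(1,N):
            if S[i,4]<40:continue
            w=W[L==i];w=w[np.isfinite(w[:,0])]
            if len(w)<20: continue
            zm=np.percentile(w[:,2],90);
            sel=w[np.abs(w[:,2]-zm)<.006]
            r=ray_plane(c,C[i],.029)
            if abs(r[1])>.45 or abs(r[0]-.55)>.3: continue
            print(k,C[i].round(),S[i,4],"zmax %.3f"%zm,"mean",sel.mean(0).round(4),"mid",((sel.min(0)+sel.max(0))/2).round(4)[:2],"ext",np.ptp(sel,0).round(3)[:2],"ray84",ray_plane(c,C[i],.084)[:2].round(4),"ray29",r[:2].round(4))
E
```

```text
top table z -0.0006664703581673886
red [405. 182.] 159 zmax 0.032 mean [ 0.5915 -0.3463  0.0299] mid [ 0.5924 -0.3493] ext [0.079 0.081] ray84 [ 0.5776 -0.3342] ray29 [ 0.5908 -0.3481]
red [137. 188.] 96 zmax 0.085 mean [0.5723 0.3412 0.0831] mid [0.5734 0.3413] ext [0.026 0.025] ray84 [0.5724 0.3414] ray29 [0.5854 0.3554]
red [183. 207.] 110 zmax 0.086 mean [0.5227 0.2257 0.0837] mid [0.5222 0.2253] ext [0.028 0.028] ray84 [0.5233 0.2251] ray29 [0.5343 0.2343]
yellow [357. 193.] 113 zmax 0.087 mean [ 0.5503 -0.2132  0.0848] mid [ 0.5511 -0.2134] ext [0.027 0.028] ray84 [ 0.5514 -0.2137] ray29 [ 0.5635 -0.2227]
yellow [366. 263.] 226 zmax 0.032 mean [ 0.3783 -0.2348  0.0295] mid [ 0.3802 -0.2368] ext [0.082 0.08 ] ray84 [ 0.3745 -0.2267] ray29 [ 0.3793 -0.2362]
green [229. 156.] 187 zmax 0.032 mean [0.6707 0.1148 0.0291] mid [0.671  0.1135] ext [0.081 0.08 ] ray84 [0.6517 0.1081] ray29 [0.668  0.1124]
green [232. 232.] 104 zmax 0.087 mean [0.4582 0.1012 0.0843] mid [0.4576 0.1015] ext [0.026 0.025] ray84 [0.4578 0.1011] ray29 [0.4661 0.1051]
blue [325. 152.] 220 zmax 0.031 mean [ 0.6
[... 1050 characters left out ...]
31 mean [ 0.3767 -0.2364  0.0297] mid [ 0.3803 -0.2371] ext [0.081 0.082] ray84 [ 0.3584 -0.2518] ray29 [ 0.3765 -0.2365]
green [292. 151.] 177 zmax 0.031 mean [0.67   0.109  0.0298] mid [0.6722 0.1121] ext [0.083 0.081] ray84 [0.6288 0.0665] ray29 [0.6702 0.1094]
green [217. 184.] 114 zmax 0.086 mean [0.4591 0.1012 0.0849] mid [0.4592 0.1016] ext [0.027 0.026] ray84 [0.4594 0.1019] ray29 [0.4862 0.1478]
blue [147. 170.] 185 zmax 0.086 mean [0.3834 0.2362 0.0846] mid [0.3835 0.2377] ext [0.028 0.029] ray84 [0.381  0.2304] ray29 [0.4011 0.2874]
blue [287. 247.] 240 zmax 0.086 mean [ 0.455  -0.0998  0.0848] mid [ 0.4558 -0.0995] ext [0.028 0.028] ray84 [ 0.4528 -0.1026] ray29 [ 0.479  -0.0743]
```

Run:
```python
from meas import *
ap={"red":(.592,-.348),"yellow":(.380,-.237),"green":(.671,.113),"blue":(.676,-.142)}
for n in("top","side"):
    c=dict(np.load(n+"0.npz"));W=cloud(c);M=masks(c)
    for k,a in ap.items():
        m=M[k]&(np.hypot(W[...,0]-a[0],W[...,1]-a[1])<.055)&(W[...,2]<.04)
        vu=np.argwhere(m);p=np.array([ray_plane(c,(u,v),.029)[:2] for v,u in vu])
        if len(p)<10: continue
        ce,r=fitcirc(p);d=np.abs(np.hypot(*(p-ce).T)-r)
        q=p[d<.006];ce,r=fitcirc(q)
        # 25mm plate/rim depth heights centroid of raised disc
        disc=(W[...,2]>.018)&(W[...,2]<.04)&(np.hypot(W[...,0]-a[0],W[...,1]-a[1])<.06)
        P=W[disc];mid=[(np.percentile(P[:,i],1)+np.percentile(P[:,i],99))/2 for i in(0,1)]
        print(n,k,ce.round(4),r.round(4),len(q),"disc mean",P[:,:2].mean(0).round(4),"mid",np.round(mid,4),len(P))
```

```text
top red [ 0.5936 -0.3497] 0.0383 157 disc mean [ 0.5924 -0.3489] mid [ 0.592  -0.3488] 794
top yellow [ 0.3805 -0.2372] 0.0384 224 disc mean [ 0.3795 -0.2368] mid [ 0.3792 -0.2363] 852
top green [0.6715 0.1126] 0.0382 187 disc mean [0.6705 0.1132] mid [0.6705 0.1134] 763
top blue [ 0.679  -0.1417] 0.0382 220 disc mean [ 0.6775 -0.141 ] mid [ 0.6771 -0.141 ] 763
side red [ 0.5945 -0.3504] 0.0379 201 disc mean [ 0.5914 -0.35  ] mid [ 0.5923 -0.3497] 1884
side yellow [ 0.381 -0.237] 0.0383 504 disc mean [ 0.379  -0.2379] mid [ 0.3795 -0.2374] 2111
side green [0.673  0.1128] 0.038 175 disc mean [0.67   0.1114] mid [0.671  0.1125] 851
side blue [ 0.6806 -0.142 ] 0.0383 50 disc mean [ 0.677  -0.1427] mid [ 0.6775 -0.142 ] 1199
```

Call:
send_rows(deltas=[{"rz": -0.1}, {"rz": -0.2}, {"rz": -0.28}, {"rz": -0.28}], claw=8.7, squeeze=25)

```text
schema error: expected keys tx, ty, tz, rx, ry, rz
```

Stirrer fits agree, with radius about 38.3 mm as expected. Estimates are red (.593,-.3495), yellow (.380,-.237), green (.6715,.1125) and blue (.6785,-.142). The move rows need all six keys.

Call:
send_rows(deltas=[{"tx": 0, "ty": 0, "tz": 0, "rx": 0, "ry": 0, "rz": -0.1}, {"tx": 0, "ty": 0, "tz": 0, "rx": 0, "ry": 0, "rz": -0.2}, {"tx": 0, "ty": 0, "tz": 0, "rx": 0, "ry": 0, "rz": -0.28}, {"tx": 0, "ty": 0, "tz": 0, "rx": 0, "ry": 0, "rz": -0.28}], claw=8.7, squeeze=25)

```text
time: 0.48
position: [0.1725, 0.6004, 0.2222]
tool_rot: [-0.001, 1.0, -0.0, -0.0]
ft_force: [0.6, -0.7, 0.1]
grip_width: 0.087
```

Call:
send_rows(deltas=[{"tx": -1.4, "ty": -2.4, "tz": 0.3, "rx": 0, "ry": 0, "rz": 0}, {"tx": -2.8, "ty": -4.8, "tz": 0.7, "rx": 0, "ry": 0, "rz": 0}, {"tx": -4.2, "ty": -7.2, "tz": 1.0, "rx": 0, "ry": 0, "rz": 0}, {"tx": -5.6, "ty": -9.7, "tz": 1.4, "rx": 0, "ry": 0, "rz": 0}, {"tx": -7, "ty": -12.1, "tz": 1.7, "rx": 0, "ry": 0, "rz": 0}])

```text
time: 0.9
position: [0.2428, 0.4783, 0.2051]
tool_rot: [0.001, 1.0, -0.0, -0.0]
ft_force: [-0.3, 0.4, -0.6]
grip_width: 0.0871
```

Call:
send_rows(deltas=[{"tx": -1.4, "ty": -2.4, "tz": 0.3, "rx": 0, "ry": 0, "rz": 0}, {"tx": -2.8, "ty": -4.8, "tz": 0.7, "rx": 0, "ry": 0, "rz": 0}, {"tx": -4.2, "ty": -7.2, "tz": 1.0, "rx": 0, "ry": 0, "rz": 0}, {"tx": -5.6, "ty": -9.7, "tz": 1.4, "rx": 0, "ry": 0, "rz": 0}, {"tx": -7, "ty": -12.1, "tz": 1.7, "rx": 0, "ry": 0, "rz": 0}])

```text
time: 1.32
position: [0.3129, 0.3574, 0.1883]
tool_rot: [0.001, 1.0, -0.0, -0.0]
ft_force: [0.0, 0.7, 0.0]
grip_width: 0.0872
```

Call:
send_rows(deltas=[{"tx": -2, "ty": -3.4, "tz": 0.5, "rx": 0, "ry": 0, "rz": 0}, {"tx": -4, "ty": -6.8, "tz": 1, "rx": 0, "ry": 0, "rz": 0}, {"tx": -5.8, "ty": -10, "tz": 1.7, "rx": 0, "ry": 0, "rz": 0}, {"tx": -7, "ty": -12.1, "tz": 1.8, "rx": 0, "ry": 0, "rz": 0}, {"tx": -7, "ty": -12.1, "tz": 1.8, "rx": 0, "ry": 0, "rz": 0}])

```text
time: 1.73
position: [0.3851, 0.2346, 0.1702]
tool_rot: [0.004, 1.0, -0.001, 0.0]
ft_force: [0.4, 0.7, 0.0]
grip_width: 0.0873
```

```bash
cat > look.py <<'E'
from meas import *
from rig import robot
from scipy.spatial.transform import Rotation as Ro
def wrist(name=None):
    o=robot.get_obs();c=robot.camera("wrist")
    if name: cv2.imwrite(f"pics/{name}.png",c["color"][:,:,::-1])
    T=np.eye(4);T[:3,:3]=Ro.from_quat(o["tool_rot"]).as_matrix();T[:3,3]=o["position"]
    T=T@c["tool_from_camera"];Ti=np.linalg.inv(T);c["R"]=Ti[:3,:3];c["t"]=Ti[:3,3]
    return o,c
E
python3 - <<'E'
from look import *
for i in range(3):
    o,c=wrist("w1" if i==0 else None);print(o["position"].round(4),o["tool_rot"].round(4),o["time"])
W=cloud(c)
m=masks(c)["blue"];w=W[m];w=w[np.isfinite(w[:,0])];w=w[w[:,2]>.07]
if len(w):
    print(w.mean(0).round(4),len(w));t=w[w[:,2]>np.percentile(w[:,2],95)-.004];print((t.min(0)+t.max(0))/2,np.ptp(t,0))
E
```

```text
[0.3851 0.2346 0.1702] [ 3.5e-03  1.0e+00 -5.0e-04  4.0e-04] 1.7333
[0.3839 0.2361 0.1704] [ 0.0032  1.      0.     -0.    ] 1.7833
[0.383  0.2372 0.1705] [ 2.1e-03  1.0e+00  2.0e-04 -2.0e-04] 1.8333
[0.3834 0.2384 0.0833] 1214
[0.38503661 0.23827205 0.08409706] [0.02814922 0.02765363 0.00514545]
```

View pics/w1.png

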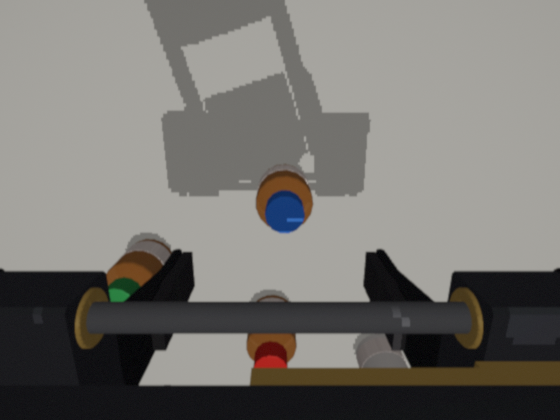

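The blue cap at (285,210) sits between the open fingers. The wrist estimate (.384,.238) agrees with the top view. I descend and grip.

Call:
send_rows(deltas=[{"tx": 0, "ty": 0, "tz": 2, "rx": 0, "ry": 0, "rz": 0}, {"tx": 0, "ty": 0, "tz": 4.5, "rx": 0, "ry": 0, "rz": 0}, {"tx": 0, "ty": 0, "tz": 7, "rx": 0, "ry": 0, "rz": 0}, {"tx": 0, "ty": 0, "tz": 8.5, "rx": 0, "ry": 0, "rz": 0}, {"tx": 0, "ty": 0, "tz": 9.5, "rx": 0, "ry": 0, "rz": 0}])

```text
time: 2.3
position: [0.3809, 0.2389, 0.0741]
tool_rot: [-0.001, 1.0, -0.0, -0.001]
ft_force: [0.1, 0.2, 0.2]
grip_width: 0.0869
```

Call:
send_rows(deltas=[{"tx": 0, "ty": 0, "tz": 1.2, "rx": 0, "ry": 0, "rz": 0}, {"tx": 0, "ty": 0, "tz": 2.4, "rx": 0, "ry": 0, "rz": 0}, {"tx": 0, "ty": 0, "tz": 3.6, "rx": 0, "ry": 0, "rz": 0}, {"tx": 0, "ty": 0, "tz": 4.6, "rx": 0, "ry": 0, "rz": 0}, {"tx": 0, "ty": 0, "tz": 4.6, "rx": 0, "ry": 0, "rz": 0}])

```text
time: 2.72
position: [0.3811, 0.2388, 0.0283]
tool_rot: [-0.001, 1.0, -0.0, -0.001]
ft_force: [-0.7, -0.8, 0.7]
grip_width: 0.087
```

Call:
send_rows(deltas=[{"tx": 0, "ty": 0, "tz": 0, "rx": 0, "ry": 0, "rz": 0}, {"tx": 0, "ty": 0, "tz": 0, "rx": 0, "ry": 0, "rz": 0}, {"tx": 0, "ty": 0, "tz": 0, "rx": 0, "ry": 0, "rz": 0}, {"tx": 0, "ty": 0, "tz": 0, "rx": 0, "ry": 0, "rz": 0}, {"tx": 0, "ty": 0, "tz": 0, "rx": 0, "ry": 0, "rz": 0}], claw=4.2, squeeze=25)

```text
time: 3.13
position: [0.3829, 0.2379, 0.0301]
tool_rot: [-0.0, 1.0, 0.0, 0.001]
ft_force: [0.5, -0.2, -0.6]
grip_width: 0.0616
```

Call:
send_rows(deltas=[{"tx": 0, "ty": 0, "tz": 0, "rx": 0, "ry": 0, "rz": 0}, {"tx": 0, "ty": 0, "tz": 0, "rx": 0, "ry": 0, "rz": 0}, {"tx": 0, "ty": 0, "tz": 0, "rx": 0, "ry": 0, "rz": 0}])

```text
time: 3.38
position: [0.383, 0.2379, 0.0298]
tool_rot: [0.0, 1.0, 0.0, 0.0]
ft_force: [-0.7, 0.9, 2.4]
grip_width: 0.0472
```

Call:
send_rows(deltas=[{"tx": 0, "ty": 0, "tz": 0, "rx": 0, "ry": 0, "rz": 0}, {"tx": 0, "ty": 0, "tz": 0, "rx": 0, "ry": 0, "rz": 0}, {"tx": 0, "ty": 0, "tz": -0.5, "rx": 0, "ry": 0, "rz": 0}, {"tx": 0, "ty": 0, "tz": -1, "rx": 0, "ry": 0, "rz": 0}, {"tx": 0, "ty": 0, "tz": -2, "rx": 0, "ry": 0, "rz": 0}], claw=3.5)

```text
time: 3.8
position: [0.3817, 0.2373, 0.0492]
tool_rot: [-0.0, 1.0, -0.001, -0.001]
ft_force: [0.3, 1.0, -1.5]
grip_width: 0.0475
```

Call:
send_rows(deltas=[{"tx": 0, "ty": 0, "tz": -1.5, "rx": 0, "ry": 0, "rz": 0}, {"tx": 0, "ty": 0, "tz": -4, "rx": 0, "ry": 0, "rz": 0}, {"tx": 0, "ty": 0, "tz": -7, "rx": 0, "ry": 0, "rz": 0}, {"tx": 0, "ty": 0, "tz": -10, "rx": 0, "ry": 0, "rz": 0}, {"tx": 0, "ty": 0, "tz": -12, "rx": 0, "ry": 0, "rz": 0}])

```text
time: 4.22
position: [0.3827, 0.2376, 0.1719]
tool_rot: [-0.0, 1.0, 0.0, 0.001]
ft_force: [-0.1, 0.0, -2.1]
grip_width: 0.0475
```

Run:
```python
from look import *
c=robot.camera("side");cv2.imwrite("pics/s1.png",c["color"][:,:,::-1])
o=robot.get_obs();print(o["time"],o["position"],o["ft_force"],o["grip_width"])
```

```text
4.2667 [0.38463754 0.23840015 0.1745738 ] [1.38537001 1.7514933  0.9012217 ] 0.04717135203392248
```

View pics/s1.png

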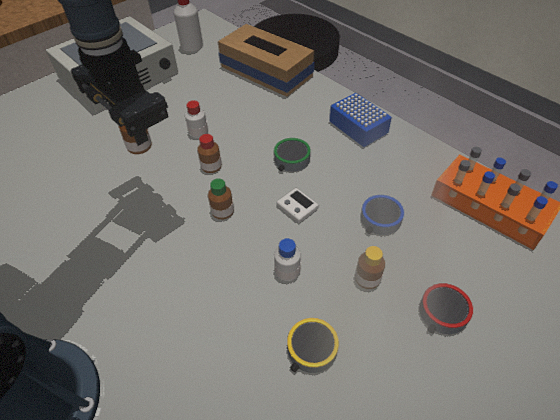

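Blue is held upright at (135,135). Now I carry it to the blue stirrer.

Call:
send_rows(deltas=[{"tx": -0.8, "ty": -1.0, "tz": 0, "rx": 0, "ry": 0, "rz": 0}, {"tx": -2.4, "ty": -3.1, "tz": 0, "rx": 0, "ry": 0, "rz": 0}, {"tx": -4.2, "ty": -5.4, "tz": 0, "rx": 0, "ry": 0, "rz": 0}, {"tx": -6, "ty": -7.7, "tz": 0, "rx": 0, "ry": 0, "rz": 0}, {"tx": -7.8, "ty": -10, "tz": 0, "rx": 0, "ry": 0, "rz": 0}])

```text
time: 4.68
position: [0.4603, 0.1366, 0.1691]
tool_rot: [-0.0, 1.0, -0.0, -0.001]
ft_force: [0.8, 0.7, -1.6]
grip_width: 0.0473
```

Call:
send_rows(deltas=[{"tx": -1.8, "ty": -2.3, "tz": 0, "rx": 0, "ry": 0, "rz": 0}, {"tx": -3.6, "ty": -4.6, "tz": 0, "rx": 0, "ry": 0, "rz": 0}, {"tx": -5.4, "ty": -6.9, "tz": 0, "rx": 0, "ry": 0, "rz": 0}, {"tx": -7.2, "ty": -9.2, "tz": 0, "rx": 0, "ry": 0, "rz": 0}, {"tx": -9, "ty": -11.6, "tz": 0, "rx": 0, "ry": 0, "rz": 0}])

```text
time: 5.1
position: [0.5502, 0.0206, 0.1687]
tool_rot: [0.0, 1.0, 0.0, -0.001]
ft_force: [-0.1, 0.6, -1.2]
grip_width: 0.0472
```

Call:
send_rows(deltas=[{"tx": -1.8, "ty": -2.3, "tz": 0, "rx": 0, "ry": 0, "rz": 0}, {"tx": -3.6, "ty": -4.6, "tz": 0, "rx": 0, "ry": 0, "rz": 0}, {"tx": -5.4, "ty": -6.9, "tz": 0, "rx": 0, "ry": 0, "rz": 0}, {"tx": -7.2, "ty": -9.2, "tz": 0, "rx": 0, "ry": 0, "rz": 0}, {"tx": -9, "ty": -11.6, "tz": 0, "rx": 0, "ry": 0, "rz": 0}])

```text
time: 5.52
position: [0.6402, -0.0951, 0.1683]
tool_rot: [0.0, 1.0, 0.0, -0.001]
ft_force: [0.3, 0.4, -2.2]
grip_width: 0.0475
```

Call:
send_rows(deltas=[{"tx": -1.6, "ty": -2.0, "tz": 0, "rx": 0, "ry": 0, "rz": 0}, {"tx": -2.8, "ty": -3.5, "tz": 0, "rx": 0, "ry": 0, "rz": 0}, {"tx": -3.5, "ty": -4.5, "tz": 0, "rx": 0, "ry": 0, "rz": 0}, {"tx": -3.8, "ty": -4.8, "tz": 0, "rx": 0, "ry": 0, "rz": 0}, {"tx": -3.8, "ty": -4.8, "tz": 0, "rx": 0, "ry": 0, "rz": 0}])

```text
time: 5.93
position: [0.6783, -0.143, 0.1682]
tool_rot: [0.001, 1.0, 0.0, -0.001]
ft_force: [1.4, 0.3, -1.3]
grip_width: 0.0469
```

Run:
```python
from look import *
robot.camera("top")
o,c=wrist("w2");print(o["position"].round(4),o["tool_rot"].round(4),o["time"])
c=robot.camera("side");cv2.imwrite("pics/s2.png",c["color"][100:330,240:540,::-1].repeat(2,0).repeat(2,1))
print(robot.get_obs()["position"])
```

```text
[ 0.6777 -0.1419  0.1684] [ 2.0e-04  1.0e+00  6.0e-04 -1.3e-03] 5.9833
[ 0.67749022 -0.1409845   0.16891332]
```

View pics/w2.png

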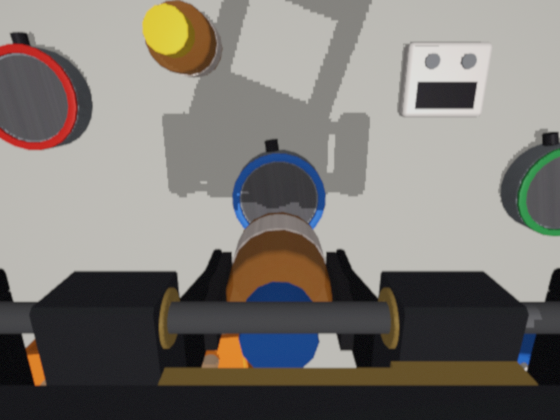

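View pics/s2.png

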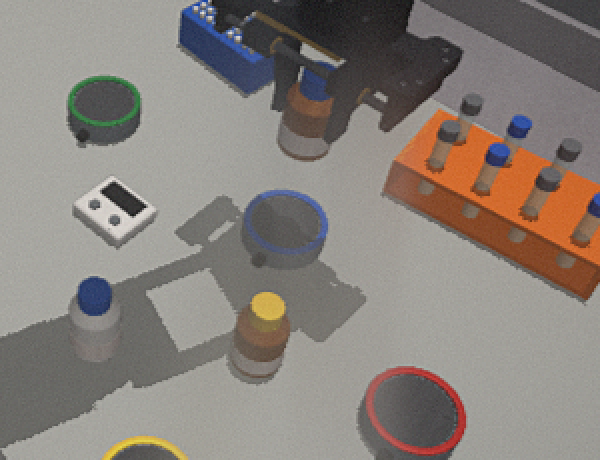

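Call:
send_rows(deltas=[{"tx": 0, "ty": 0, "tz": 1.5, "rx": 0, "ry": 0, "rz": 0}, {"tx": 0, "ty": 0, "tz": 3.5, "rx": 0, "ry": 0, "rz": 0}, {"tx": 0, "ty": 0, "tz": 5.5, "rx": 0, "ry": 0, "rz": 0}, {"tx": 0, "ty": 0, "tz": 7.2, "rx": 0, "ry": 0, "rz": 0}, {"tx": 0, "ty": 0, "tz": 8.4, "rx": 0, "ry": 0, "rz": 0}])

```text
time: 6.5
position: [0.6771, -0.1406, 0.0838]
tool_rot: [-0.001, 1.0, 0.001, -0.002]
ft_force: [-0.7, 0.4, -2.1]
grip_width: 0.047
```

Call:
send_rows(deltas=[{"tx": 0, "ty": 0, "tz": 0.8, "rx": 0, "ry": 0, "rz": 0}, {"tx": 0, "ty": 0, "tz": 1.4, "rx": 0, "ry": 0, "rz": 0}, {"tx": 0, "ty": 0, "tz": 1.9, "rx": 0, "ry": 0, "rz": 0}, {"tx": 0, "ty": 0, "tz": 2.2, "rx": 0, "ry": 0, "rz": 0}, {"tx": 0, "ty": 0, "tz": 2.5, "rx": 0, "ry": 0, "rz": 0}])

```text
time: 6.92
position: [0.6792, -0.1424, 0.061]
tool_rot: [-0.0, 1.0, -0.0, 0.001]
ft_force: [0.1, 0.2, -1.7]
grip_width: 0.0469
```

Call:
send_rows(deltas=[{"tx": 0, "ty": 0, "tz": 0.1, "rx": 0, "ry": 0, "rz": 0}, {"tx": 0, "ty": 0, "tz": 0.2, "rx": 0, "ry": 0, "rz": 0}, {"tx": 0, "ty": 0, "tz": 0.3, "rx": 0, "ry": 0, "rz": 0}, {"tx": 0, "ty": 0, "tz": 0.4, "rx": 0, "ry": 0, "rz": 0}, {"tx": 0, "ty": 0, "tz": 0.4, "rx": 0, "ry": 0, "rz": 0}])

```text
time: 7.33
position: [0.6787, -0.1423, 0.0566]
tool_rot: [-0.0, 1.0, -0.0, 0.0]
ft_force: [-0.8, 0.2, -1.0]
grip_width: 0.047
```

Call:
send_rows(deltas=[{"tx": 0, "ty": 0, "tz": 0, "rx": 0, "ry": 0, "rz": 0}, {"tx": 0, "ty": 0, "tz": 0, "rx": 0, "ry": 0, "rz": 0}])

```text
time: 7.5
position: [0.6788, -0.1423, 0.0567]
tool_rot: [-0.0, 1.0, -0.0, 0.0]
ft_force: [-0.5, -0.0, -2.2]
grip_width: 0.047
```

Call:
send_rows(deltas=[{"tx": 0, "ty": 0, "tz": 0.07, "rx": 0, "ry": 0, "rz": 0}, {"tx": 0, "ty": 0, "tz": 0.13, "rx": 0, "ry": 0, "rz": 0}, {"tx": 0, "ty": 0, "tz": 0.2, "rx": 0, "ry": 0, "rz": 0}, {"tx": 0, "ty": 0, "tz": 0.2, "rx": 0, "ry": 0, "rz": 0}])

```text
time: 7.83
position: [0.6788, -0.1422, 0.0549]
tool_rot: [-0.0, 1.0, -0.0, 0.0]
ft_force: [-0.7, 0.8, 0.5]
grip_width: 0.0471
```

Call:
send_rows(deltas=[{"tx": 0, "ty": 0, "tz": 0.04, "rx": 0, "ry": 0, "rz": 0}, {"tx": 0, "ty": 0, "tz": 0.08, "rx": 0, "ry": 0, "rz": 0}, {"tx": 0, "ty": 0, "tz": 0.08, "rx": 0, "ry": 0, "rz": 0}])

```text
time: 8.08
position: [0.6788, -0.1422, 0.0549]
tool_rot: [-0.0, 1.0, -0.0, 0.0]
ft_force: [-2.3, 1.3, 5.2]
grip_width: 0.0473
```

It is touching the plate, with 5 N upward. I open and go up.

Call:
send_rows(deltas=[{"tx": 0, "ty": 0, "tz": -0.05, "rx": 0, "ry": 0, "rz": 0}, {"tx": 0, "ty": 0, "tz": -0.1, "rx": 0, "ry": 0, "rz": 0}, {"tx": 0, "ty": 0, "tz": -0.1, "rx": 0, "ry": 0, "rz": 0}, {"tx": 0, "ty": 0, "tz": -0.1, "rx": 0, "ry": 0, "rz": 0}, {"tx": 0, "ty": 0, "tz": -0.1, "rx": 0, "ry": 0, "rz": 0}], claw=8.7)

```text
time: 8.5
position: [0.6787, -0.1422, 0.0545]
tool_rot: [-0.0, 1.0, 0.0, -0.0]
ft_force: [-0.1, 0.4, 0.3]
grip_width: 0.0728
```

Call:
send_rows(deltas=[{"tx": 0, "ty": 0, "tz": 0, "rx": 0, "ry": 0, "rz": 0}, {"tx": 0, "ty": 0, "tz": -1, "rx": 0, "ry": 0, "rz": 0}, {"tx": 0, "ty": 0, "tz": -3, "rx": 0, "ry": 0, "rz": 0}, {"tx": 0, "ty": 0, "tz": -5.5, "rx": 0, "ry": 0, "rz": 0}, {"tx": 0, "ty": 0, "tz": -8, "rx": 0, "ry": 0, "rz": 0}])

```text
time: 8.92
position: [0.6783, -0.1421, 0.1356]
tool_rot: [-0.0, 1.0, 0.0, -0.001]
ft_force: [0.3, -0.4, 0.6]
grip_width: 0.0867
```

Call:
send_rows(deltas=[{"tx": 0, "ty": 0, "tz": -2.5, "rx": 0, "ry": 0, "rz": 0}, {"tx": 0, "ty": 0, "tz": -3.5, "rx": 0, "ry": 0, "rz": 0}, {"tx": 0, "ty": 0, "tz": -3.5, "rx": 0, "ry": 0, "rz": 0}, {"tx": 0, "ty": 0, "tz": -3.5, "rx": 0, "ry": 0, "rz": 0}])

```text
time: 9.25
position: [0.6787, -0.1422, 0.1701]
tool_rot: [-0.0, 1.0, -0.0, 0.0]
ft_force: [-0.7, 0.1, -0.4]
grip_width: 0.0868
```

Run:
```python
from look import *
o,c=wrist("w3");print(o["position"].round(4),o["tool_rot"].round(4),o["time"])
W=cloud(c);M=masks(c)
for k in("blue","yellow"):
    w=W[M[k]];w=w[np.isfinite(w[:,0])];w=w[w[:,2]>.075];
    if not len(w):continue
    zm=np.percentile(w[:,2],90);t=w[abs(w[:,2]-zm)<.004];print(k,zm,((t.min(0)+t.max(0))/2).round(4),np.ptp(t,0).round(4))
print(robot.get_obs()["position"])
```

```text
[ 0.6787 -0.1422  0.1701] [-1.e-04  1.e+00 -1.e-04  3.e-04] 9.25
blue 0.10984307505872289 [ 0.6809 -0.1426  0.1086] [0.0285 0.0279 0.0052]
yellow 0.0854954509636673 [ 0.5537 -0.214   0.0842] [0.0295 0.0291 0.0055]
[ 0.67782133 -0.14188263  0.16865362]
```

View pics/w3.png

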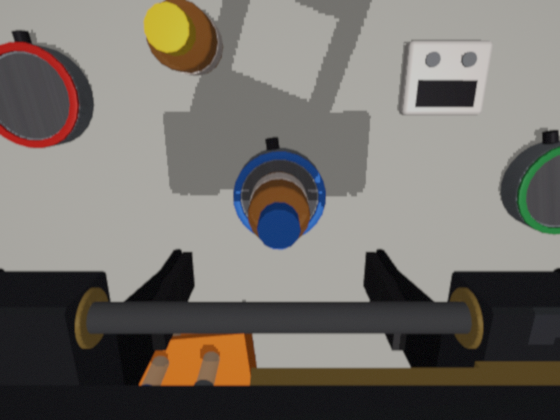

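The blue bottle stands inside the blue rim, at (280,215) with its cap top at 0.109. Yellow is next.

Call:
send_rows(deltas=[{"tx": 2.5, "ty": -1.4, "tz": 0, "rx": 0, "ry": 0, "rz": 0}, {"tx": 5.5, "ty": -3.1, "tz": 0, "rx": 0, "ry": 0, "rz": 0}, {"tx": 8.5, "ty": -4.8, "tz": 0, "rx": 0, "ry": 0, "rz": 0}, {"tx": 11.2, "ty": -6.4, "tz": 0, "rx": 0, "ry": 0, "rz": 0}, {"tx": 12.7, "ty": -7.2, "tz": 0, "rx": 0, "ry": 0, "rz": 0}])

```text
time: 9.72
position: [0.5473, -0.2145, 0.1673]
tool_rot: [0.001, 1.0, 0.001, -0.003]
ft_force: [-0.7, 0.1, -0.5]
grip_width: 0.0869
```

Call:
send_rows(deltas=[{"tx": 0, "ty": 0, "tz": 0, "rx": 0, "ry": 0, "rz": 0}, {"tx": 0, "ty": 0, "tz": 1.5, "rx": 0, "ry": 0, "rz": 0}, {"tx": 0, "ty": 0, "tz": 4, "rx": 0, "ry": 0, "rz": 0}, {"tx": 0, "ty": 0, "tz": 6.5, "rx": 0, "ry": 0, "rz": 0}, {"tx": 0, "ty": 0, "tz": 8.5, "rx": 0, "ry": 0, "rz": 0}])

```text
time: 10.13
position: [0.5513, -0.2131, 0.0819]
tool_rot: [-0.0, 1.0, 0.001, -0.001]
ft_force: [-1.2, 0.3, 0.8]
grip_width: 0.0873
```

Call:
send_rows(deltas=[{"tx": 0, "ty": 0, "tz": 1.5, "rx": 0, "ry": 0, "rz": 0}, {"tx": 0, "ty": 0, "tz": 3, "rx": 0, "ry": 0, "rz": 0}, {"tx": 0, "ty": 0, "tz": 4.4, "rx": 0, "ry": 0, "rz": 0}, {"tx": 0, "ty": 0, "tz": 5.6, "rx": 0, "ry": 0, "rz": 0}, {"tx": 0, "ty": 0, "tz": 5.6, "rx": 0, "ry": 0, "rz": 0}])

```text
time: 10.55
position: [0.5501, -0.2125, 0.0252]
tool_rot: [-0.0, 1.0, 0.002, -0.003]
ft_force: [-1.0, -0.4, -0.9]
grip_width: 0.087
```

Call:
send_rows(deltas=[{"tx": 0, "ty": 0, "tz": 0, "rx": 0, "ry": 0, "rz": 0}, {"tx": 0, "ty": 0, "tz": 0, "rx": 0, "ry": 0, "rz": 0}, {"tx": 0, "ty": 0, "tz": 0, "rx": 0, "ry": 0, "rz": 0}, {"tx": 0, "ty": 0, "tz": 0, "rx": 0, "ry": 0, "rz": 0}, {"tx": 0, "ty": 0, "tz": 0, "rx": 0, "ry": 0, "rz": 0}], claw=3.5)

```text
time: 10.97
position: [0.5522, -0.2145, 0.0296]
tool_rot: [-0.0, 1.0, -0.0, 0.001]
ft_force: [0.5, 0.9, 0.1]
grip_width: 0.0611
```

Call:
send_rows(deltas=[{"tx": 0, "ty": 0, "tz": 0, "rx": 0, "ry": 0, "rz": 0}, {"tx": 0, "ty": 0, "tz": 0, "rx": 0, "ry": 0, "rz": 0}, {"tx": 0, "ty": 0, "tz": 0, "rx": 0, "ry": 0, "rz": 0}, {"tx": 0, "ty": 0, "tz": 0, "rx": 0, "ry": 0, "rz": 0}, {"tx": 0, "ty": 0, "tz": 0, "rx": 0, "ry": 0, "rz": 0}])

```text
time: 11.38
position: [0.5518, -0.2143, 0.0292]
tool_rot: [-0.0, 1.0, -0.0, 0.0]
ft_force: [0.1, 1.5, 3.8]
grip_width: 0.0473
```

Call:
send_rows(deltas=[{"tx": 0, "ty": 0, "tz": -0.5, "rx": 0, "ry": 0, "rz": 0}, {"tx": 0, "ty": 0, "tz": -1.5, "rx": 0, "ry": 0, "rz": 0}, {"tx": 0, "ty": 0, "tz": -3.5, "rx": 0, "ry": 0, "rz": 0}, {"tx": 0, "ty": 0, "tz": -6, "rx": 0, "ry": 0, "rz": 0}, {"tx": 0, "ty": 0, "tz": -8.5, "rx": 0, "ry": 0, "rz": 0}])

```text
time: 11.8
position: [0.551, -0.2139, 0.1144]
tool_rot: [-0.0, 1.0, 0.0, -0.001]
ft_force: [0.0, 0.6, -0.0]
grip_width: 0.0473
```

Call:
send_rows(deltas=[{"tx": 0, "ty": 0, "tz": -2.5, "rx": 0, "ry": 0, "rz": 0}, {"tx": 0, "ty": 0, "tz": -4.5, "rx": 0, "ry": 0, "rz": 0}, {"tx": 0.5, "ty": -0.1, "tz": -5.5, "rx": 0, "ry": 0, "rz": 0}, {"tx": 2, "ty": -0.3, "tz": -5.5, "rx": 0, "ry": 0, "rz": 0}, {"tx": 4, "ty": -0.5, "tz": -5.5, "rx": 0, "ry": 0, "rz": 0}])

```text
time: 12.22
position: [0.5124, -0.2197, 0.1698]
tool_rot: [-0.001, 1.0, -0.001, 0.001]
ft_force: [-0.5, 0.3, -2.2]
grip_width: 0.0472
```

Call:
send_rows(deltas=[{"tx": 2.2, "ty": -0.3, "tz": 0, "rx": 0, "ry": 0, "rz": 0}, {"tx": 4.4, "ty": -0.6, "tz": 0, "rx": 0, "ry": 0, "rz": 0}, {"tx": 6.6, "ty": -0.9, "tz": 0, "rx": 0, "ry": 0, "rz": 0}, {"tx": 8.8, "ty": -1.2, "tz": 0, "rx": 0, "ry": 0, "rz": 0}, {"tx": 10.6, "ty": -1.5, "tz": 0, "rx": 0, "ry": 0, "rz": 0}])

```text
time: 12.63
position: [0.4032, -0.2334, 0.1684]
tool_rot: [-0.0, 1.0, 0.001, -0.001]
ft_force: [0.1, 0.2, -1.9]
grip_width: 0.0469
```

Call:
send_rows(deltas=[{"tx": 1.4, "ty": -0.2, "tz": 0, "rx": 0, "ry": 0, "rz": 0}, {"tx": 2.3, "ty": -0.3, "tz": 0, "rx": 0, "ry": 0, "rz": 0}, {"tx": 2.6, "ty": -0.3, "tz": 0, "rx": 0, "ry": 0, "rz": 0}, {"tx": 2.6, "ty": -0.3, "tz": 0, "rx": 0, "ry": 0, "rz": 0}, {"tx": 2.6, "ty": -0.3, "tz": 0, "rx": 0, "ry": 0, "rz": 0}])

```text
time: 13.05
position: [0.3803, -0.2375, 0.1688]
tool_rot: [-0.0, 1.0, -0.0, 0.0]
ft_force: [-0.0, -0.4, -1.8]
grip_width: 0.0471
```

Run:
```python
from look import *
c=robot.camera("side");cv2.imwrite("pics/s3.png",c["color"][:,:,::-1])
o=robot.get_obs();print(o["time"],o["position"],o["ft_force"],o["grip_width"])
```

```text
13.1 [ 0.38054066 -0.23758669  0.16886247] [ 0.82691359  0.42469426 -2.01213309] 0.047176832664160076
```

View pics/s3.png

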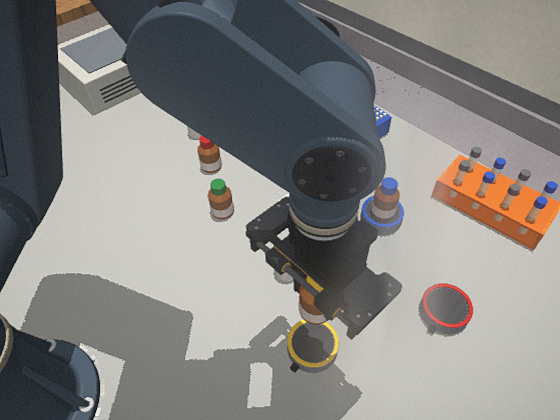

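The yellow bottle hangs upright over the yellow stirrer. I lower it.

Call:
send_rows(deltas=[{"tx": 0, "ty": 0, "tz": 1.5, "rx": 0, "ry": 0, "rz": 0}, {"tx": 0, "ty": 0, "tz": 3.5, "rx": 0, "ry": 0, "rz": 0}, {"tx": 0, "ty": 0, "tz": 5.5, "rx": 0, "ry": 0, "rz": 0}, {"tx": 0, "ty": 0, "tz": 7.2, "rx": 0, "ry": 0, "rz": 0}, {"tx": 0, "ty": 0, "tz": 8.4, "rx": 0, "ry": 0, "rz": 0}])

```text
time: 13.52
position: [0.3804, -0.2371, 0.0833]
tool_rot: [-0.001, 1.0, 0.0, -0.0]
ft_force: [-0.0, 1.1, -1.2]
grip_width: 0.047
```

Call:
send_rows(deltas=[{"tx": 0, "ty": 0, "tz": 0.8, "rx": 0, "ry": 0, "rz": 0}, {"tx": 0, "ty": 0, "tz": 1.4, "rx": 0, "ry": 0, "rz": 0}, {"tx": 0, "ty": 0, "tz": 1.9, "rx": 0, "ry": 0, "rz": 0}, {"tx": 0, "ty": 0, "tz": 2.2, "rx": 0, "ry": 0, "rz": 0}, {"tx": 0, "ty": 0, "tz": 2.5, "rx": 0, "ry": 0, "rz": 0}])

```text
time: 13.93
position: [0.3802, -0.2376, 0.0598]
tool_rot: [-0.0, 1.0, -0.0, 0.0]
ft_force: [0.2, 0.7, -1.3]
grip_width: 0.0472
```

Call:
send_rows(deltas=[{"tx": 0, "ty": 0, "tz": 0.1, "rx": 0, "ry": 0, "rz": 0}, {"tx": 0, "ty": 0, "tz": 0.2, "rx": 0, "ry": 0, "rz": 0}, {"tx": 0, "ty": 0, "tz": 0.3, "rx": 0, "ry": 0, "rz": 0}, {"tx": 0, "ty": 0, "tz": 0.4, "rx": 0, "ry": 0, "rz": 0}, {"tx": 0, "ty": 0, "tz": 0.4, "rx": 0, "ry": 0, "rz": 0}])

```text
time: 14.35
position: [0.3798, -0.2373, 0.0558]
tool_rot: [-0.0, 1.0, -0.0, 0.0]
ft_force: [0.8, -0.3, -0.8]
grip_width: 0.0472
```

Call:
send_rows(deltas=[{"tx": 0, "ty": 0, "tz": 0.07, "rx": 0, "ry": 0, "rz": 0}, {"tx": 0, "ty": 0, "tz": 0.13, "rx": 0, "ry": 0, "rz": 0}, {"tx": 0, "ty": 0, "tz": 0.2, "rx": 0, "ry": 0, "rz": 0}, {"tx": 0, "ty": 0, "tz": 0.2, "rx": 0, "ry": 0, "rz": 0}, {"tx": 0, "ty": 0, "tz": 0.2, "rx": 0, "ry": 0, "rz": 0}])

```text
time: 14.77
position: [0.3798, -0.2374, 0.0542]
tool_rot: [-0.0, 1.0, -0.0, 0.0]
ft_force: [-1.3, 0.6, 4.2]
grip_width: 0.0471
```

Call:
send_rows(deltas=[{"tx": 0, "ty": 0, "tz": 0, "rx": 0, "ry": 0, "rz": 0}, {"tx": 0, "ty": 0, "tz": 0, "rx": 0, "ry": 0, "rz": 0}, {"tx": 0, "ty": 0, "tz": 0, "rx": 0, "ry": 0, "rz": 0}, {"tx": 0, "ty": 0, "tz": 0, "rx": 0, "ry": 0, "rz": 0}, {"tx": 0, "ty": 0, "tz": 0, "rx": 0, "ry": 0, "rz": 0}], claw=8.7)

```text
time: 15.18
position: [0.3797, -0.2373, 0.0536]
tool_rot: [-0.0, 1.0, 0.0, -0.0]
ft_force: [0.3, -1.3, 0.2]
grip_width: 0.0729
```

Call:
send_rows(deltas=[{"tx": 0, "ty": 0, "tz": 0, "rx": 0, "ry": 0, "rz": 0}, {"tx": 0, "ty": 0, "tz": -1, "rx": 0, "ry": 0, "rz": 0}, {"tx": 0, "ty": 0, "tz": -3, "rx": 0, "ry": 0, "rz": 0}, {"tx": 0, "ty": 0, "tz": -5.5, "rx": 0, "ry": 0, "rz": 0}, {"tx": 0, "ty": 0, "tz": -8, "rx": 0, "ry": 0, "rz": 0}])

```text
time: 15.6
position: [0.3792, -0.2368, 0.1342]
tool_rot: [-0.0, 1.0, 0.001, -0.001]
ft_force: [0.5, 0.1, -0.1]
grip_width: 0.0867
```

Call:
send_rows(deltas=[{"tx": 0, "ty": 0, "tz": -2.5, "rx": 0, "ry": 0, "rz": 0}, {"tx": 0, "ty": 0, "tz": -3.5, "rx": 0, "ry": 0, "rz": 0}, {"tx": 0, "ty": 0, "tz": -3.5, "rx": 0, "ry": 0, "rz": 0}, {"tx": 0, "ty": 0, "tz": -3.5, "rx": 0, "ry": 0, "rz": 0}])

```text
time: 15.93
position: [0.3798, -0.2373, 0.169]
tool_rot: [-0.0, 1.0, -0.0, 0.0]
ft_force: [-0.5, -0.7, -0.5]
grip_width: 0.0872
```

Run:
```python
from look import *
o,c=wrist("w4");print(o["position"].round(4),o["tool_rot"].round(4),o["time"])
W=cloud(c);M=masks(c)
for k in("yellow",):
    w=W[M[k]];w=w[np.isfinite(w[:,0])];w=w[w[:,2]>.075];
    zm=np.percentile(w[:,2],90);t=w[abs(w[:,2]-zm)<.004];print(k,zm,((t.min(0)+t.max(0))/2).round(4),np.ptp(t,0).round(4))
```

```text
[ 0.3798 -0.2373  0.169 ] [-1.e-04  1.e+00 -5.e-04  4.e-04] 15.9333
yellow 0.11114641669206625 [ 0.3806 -0.2378  0.1093] [0.0281 0.0291 0.0042]
```

View pics/w4.png

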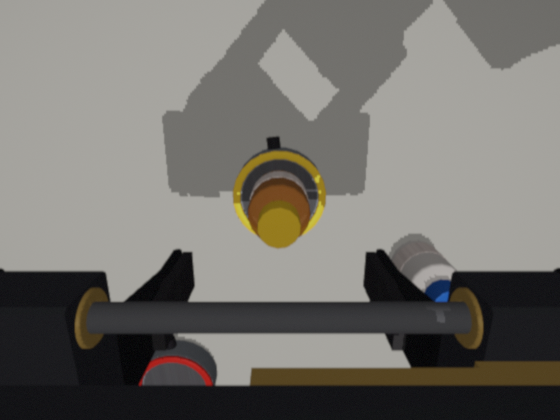

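The yellow bottle is seated, centred in the rim at (280,215). Green is next.

Call:
send_rows(deltas=[{"tx": -0.5, "ty": 2, "tz": 0, "rx": 0, "ry": 0, "rz": 0}, {"tx": -1.1, "ty": 4.7, "tz": 0, "rx": 0, "ry": 0, "rz": 0}, {"tx": -1.7, "ty": 7.4, "tz": 0, "rx": 0, "ry": 0, "rz": 0}, {"tx": -2.3, "ty": 10, "tz": 0, "rx": 0, "ry": 0, "rz": 0}, {"tx": -3, "ty": 12.9, "tz": 0, "rx": 0, "ry": 0, "rz": 0}])

```text
time: 16.4
position: [0.4088, -0.107, 0.1673]
tool_rot: [0.0, 1.0, 0.001, -0.002]
ft_force: [0.9, -0.5, -0.6]
grip_width: 0.0869
```

Call:
send_rows(deltas=[{"tx": -0.6, "ty": 2.7, "tz": 0, "rx": 0, "ry": 0, "rz": 0}, {"tx": -1.3, "ty": 5.4, "tz": 0, "rx": 0, "ry": 0, "rz": 0}, {"tx": -1.9, "ty": 8.1, "tz": 0, "rx": 0, "ry": 0, "rz": 0}, {"tx": -2.5, "ty": 10.8, "tz": 0, "rx": 0, "ry": 0, "rz": 0}, {"tx": -3, "ty": 13, "tz": 0, "rx": 0, "ry": 0, "rz": 0}])

```text
time: 16.82
position: [0.4386, 0.0237, 0.1672]
tool_rot: [-0.0, 1.0, 0.001, -0.002]
ft_force: [0.2, -1.0, -0.1]
grip_width: 0.0869
```

Call:
send_rows(deltas=[{"tx": -0.6, "ty": 2.7, "tz": 0, "rx": 0, "ry": 0, "rz": 0}, {"tx": -1.3, "ty": 5.2, "tz": 0, "rx": 0, "ry": 0, "rz": 0}, {"tx": -1.7, "ty": 7, "tz": 0, "rx": 0, "ry": 0, "rz": 0}, {"tx": -1.9, "ty": 8, "tz": 0, "rx": 0, "ry": 0, "rz": 0}, {"tx": -1.9, "ty": 8, "tz": 0, "rx": 0, "ry": 0, "rz": 0}])

```text
time: 17.23
position: [0.4581, 0.1032, 0.1675]
tool_rot: [-0.001, 1.0, 0.0, -0.001]
ft_force: [0.5, -0.2, -0.3]
grip_width: 0.087
```

Call:
send_rows(deltas=[{"tx": 0, "ty": 0, "tz": 0, "rx": 0, "ry": 0, "rz": 0}, {"tx": 0, "ty": 0, "tz": 1.5, "rx": 0, "ry": 0, "rz": 0}, {"tx": 0, "ty": 0, "tz": 4, "rx": 0, "ry": 0, "rz": 0}, {"tx": 0, "ty": 0, "tz": 5.5, "rx": 0, "ry": 0, "rz": 0}, {"tx": 0, "ty": 0, "tz": 6, "rx": 0, "ry": 0, "rz": 0}])

```text
time: 17.65
position: [0.4567, 0.1004, 0.1067]
tool_rot: [0.001, 1.0, -0.0, -0.003]
ft_force: [0.3, 0.3, 0.6]
grip_width: 0.0873
```

Call:
send_rows(deltas=[{"tx": 0, "ty": 0, "tz": 2, "rx": 0, "ry": 0, "rz": 0}, {"tx": 0, "ty": 0, "tz": 4.5, "rx": 0, "ry": 0, "rz": 0}, {"tx": 0, "ty": 0, "tz": 6.5, "rx": 0, "ry": 0, "rz": 0}, {"tx": 0, "ty": 0, "tz": 8, "rx": 0, "ry": 0, "rz": 0}, {"tx": 0, "ty": 0, "tz": 8, "rx": 0, "ry": 0, "rz": 0}])

```text
time: 18.07
position: [0.4572, 0.1007, 0.0268]
tool_rot: [0.001, 1.0, -0.0, -0.002]
ft_force: [-1.5, 0.3, -0.2]
grip_width: 0.0868
```

Call:
send_rows(deltas=[{"tx": 0, "ty": 0, "tz": 0, "rx": 0, "ry": 0, "rz": 0}, {"tx": 0, "ty": 0, "tz": 0, "rx": 0, "ry": 0, "rz": 0}, {"tx": 0, "ty": 0, "tz": 0, "rx": 0, "ry": 0, "rz": 0}, {"tx": 0, "ty": 0, "tz": 0, "rx": 0, "ry": 0, "rz": 0}, {"tx": 0, "ty": 0, "tz": 0, "rx": 0, "ry": 0, "rz": 0}], claw=3.5)

```text
time: 18.48
position: [0.4592, 0.1017, 0.0296]
tool_rot: [-0.0, 1.0, -0.0, 0.001]
ft_force: [-0.0, 0.4, -0.4]
grip_width: 0.0616
```

Call:
send_rows(deltas=[{"tx": 0, "ty": 0, "tz": 0, "rx": 0, "ry": 0, "rz": 0}, {"tx": 0, "ty": 0, "tz": 0, "rx": 0, "ry": 0, "rz": 0}, {"tx": 0, "ty": 0, "tz": 0, "rx": 0, "ry": 0, "rz": 0}, {"tx": 0, "ty": 0, "tz": 0, "rx": 0, "ry": 0, "rz": 0}, {"tx": 0, "ty": 0, "tz": 0, "rx": 0, "ry": 0, "rz": 0}])

```text
time: 18.9
position: [0.4589, 0.1019, 0.0292]
tool_rot: [-0.0, 1.0, 0.0, 0.0]
ft_force: [-0.5, 0.5, 6.1]
grip_width: 0.0471
```

Call:
send_rows(deltas=[{"tx": 0, "ty": 0, "tz": -0.5, "rx": 0, "ry": 0, "rz": 0}, {"tx": 0, "ty": 0, "tz": -1.5, "rx": 0, "ry": 0, "rz": 0}, {"tx": 0, "ty": 0, "tz": -3.5, "rx": 0, "ry": 0, "rz": 0}, {"tx": 0, "ty": 0, "tz": -6, "rx": 0, "ry": 0, "rz": 0}, {"tx": 0, "ty": 0, "tz": -8.5, "rx": 0, "ry": 0, "rz": 0}])

```text
time: 19.32
position: [0.4577, 0.1017, 0.1146]
tool_rot: [-0.0, 1.0, -0.0, -0.001]
ft_force: [0.1, -0.1, -1.9]
grip_width: 0.0471
```

Call:
send_rows(deltas=[{"tx": 0, "ty": 0, "tz": -2.5, "rx": 0, "ry": 0, "rz": 0}, {"tx": 0, "ty": 0, "tz": -4.5, "rx": 0, "ry": 0, "rz": 0}, {"tx": -0.5, "ty": 0, "tz": -5.5, "rx": 0, "ry": 0, "rz": 0}, {"tx": -2, "ty": 0.1, "tz": -5.5, "rx": 0, "ry": 0, "rz": 0}, {"tx": -4, "ty": 0.2, "tz": -5.5, "rx": 0, "ry": 0, "rz": 0}])

```text
time: 19.73
position: [0.4972, 0.1039, 0.1702]
tool_rot: [-0.0, 1.0, -0.0, -0.0]
ft_force: [0.3, 0.2, -1.5]
grip_width: 0.0474
```

Call:
send_rows(deltas=[{"tx": -2.4, "ty": 0.1, "tz": 0, "rx": 0, "ry": 0, "rz": 0}, {"tx": -4.8, "ty": 0.2, "tz": 0, "rx": 0, "ry": 0, "rz": 0}, {"tx": -7.2, "ty": 0.3, "tz": 0, "rx": 0, "ry": 0, "rz": 0}, {"tx": -9.6, "ty": 0.5, "tz": 0, "rx": 0, "ry": 0, "rz": 0}, {"tx": -12, "ty": 0.6, "tz": 0, "rx": 0, "ry": 0, "rz": 0}])

```text
time: 20.15
position: [0.6188, 0.1099, 0.1689]
tool_rot: [-0.0, 1.0, -0.0, -0.001]
ft_force: [-0.4, 0.4, -1.8]
grip_width: 0.0472
```

Call:
send_rows(deltas=[{"tx": -2.2, "ty": 0.1, "tz": 0, "rx": 0, "ry": 0, "rz": 0}, {"tx": -4, "ty": 0.2, "tz": 0, "rx": 0, "ry": 0, "rz": 0}, {"tx": -5, "ty": 0.3, "tz": 0, "rx": 0, "ry": 0, "rz": 0}, {"tx": -5.3, "ty": 0.3, "tz": 0, "rx": 0, "ry": 0, "rz": 0}, {"tx": -5.3, "ty": 0.3, "tz": 0, "rx": 0, "ry": 0, "rz": 0}])

```text
time: 20.57
position: [0.6715, 0.1126, 0.1684]
tool_rot: [-0.0, 1.0, -0.0, -0.001]
ft_force: [-0.8, 0.2, -1.7]
grip_width: 0.0469
```

Run:
```python
from look import *
c=robot.camera("side");cv2.imwrite("pics/s4.png",c["color"][:,:,::-1])
o=robot.get_obs();print(o["time"],o["position"],o["ft_force"],o["grip_width"])
```

```text
20.6167 [0.67055097 0.11272014 0.16840558] [-0.47088155  0.18962625 -0.43395247] 0.04708472284415859
```

View pics/s4.png

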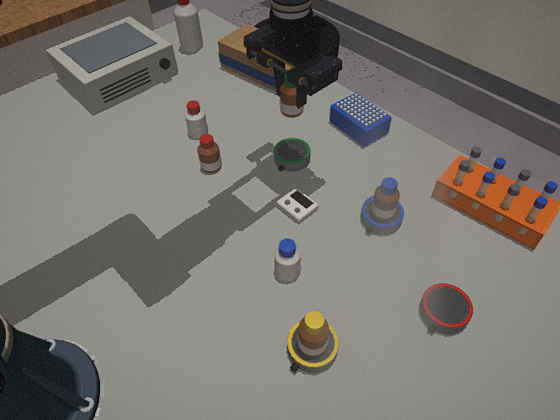

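The green bottle is over its stirrer, and yellow and blue stand correctly. I lower it.

Call:
send_rows(deltas=[{"tx": 0, "ty": 0, "tz": 1.5, "rx": 0, "ry": 0, "rz": 0}, {"tx": 0, "ty": 0, "tz": 3.5, "rx": 0, "ry": 0, "rz": 0}, {"tx": 0, "ty": 0, "tz": 5.5, "rx": 0, "ry": 0, "rz": 0}, {"tx": 0, "ty": 0, "tz": 7.2, "rx": 0, "ry": 0, "rz": 0}, {"tx": 0, "ty": 0, "tz": 8.4, "rx": 0, "ry": 0, "rz": 0}])

```text
time: 21.03
position: [0.6691, 0.1128, 0.0831]
tool_rot: [-0.0, 1.0, -0.0, -0.002]
ft_force: [-1.3, -1.1, -2.6]
grip_width: 0.0472
```

Call:
send_rows(deltas=[{"tx": 0, "ty": 0, "tz": 0.8, "rx": 0, "ry": 0, "rz": 0}, {"tx": 0, "ty": 0, "tz": 1.4, "rx": 0, "ry": 0, "rz": 0}, {"tx": 0, "ty": 0, "tz": 1.9, "rx": 0, "ry": 0, "rz": 0}, {"tx": 0, "ty": 0, "tz": 2.2, "rx": 0, "ry": 0, "rz": 0}, {"tx": 0, "ty": 0, "tz": 2.5, "rx": 0, "ry": 0, "rz": 0}])

```text
time: 21.45
position: [0.6722, 0.1128, 0.0602]
tool_rot: [-0.0, 1.0, -0.0, 0.001]
ft_force: [-0.3, 0.2, -2.0]
grip_width: 0.0471
```

Call:
send_rows(deltas=[{"tx": 0, "ty": 0, "tz": 0.1, "rx": 0, "ry": 0, "rz": 0}, {"tx": 0, "ty": 0, "tz": 0.2, "rx": 0, "ry": 0, "rz": 0}, {"tx": 0, "ty": 0, "tz": 0.3, "rx": 0, "ry": 0, "rz": 0}, {"tx": 0, "ty": 0, "tz": 0.4, "rx": 0, "ry": 0, "rz": 0}, {"tx": 0, "ty": 0, "tz": 0.4, "rx": 0, "ry": 0, "rz": 0}])

```text
time: 21.87
position: [0.6717, 0.1128, 0.0558]
tool_rot: [-0.0, 1.0, 0.0, 0.0]
ft_force: [-0.7, -0.5, -0.9]
grip_width: 0.0473
```

Call:
send_rows(deltas=[{"tx": 0, "ty": 0, "tz": 0.07, "rx": 0, "ry": 0, "rz": 0}, {"tx": 0, "ty": 0, "tz": 0.13, "rx": 0, "ry": 0, "rz": 0}, {"tx": 0, "ty": 0, "tz": 0.2, "rx": 0, "ry": 0, "rz": 0}, {"tx": 0, "ty": 0, "tz": 0.2, "rx": 0, "ry": 0, "rz": 0}, {"tx": 0, "ty": 0, "tz": 0.2, "rx": 0, "ry": 0, "rz": 0}])

```text
time: 22.28
position: [0.6718, 0.1128, 0.0542]
tool_rot: [-0.0, 1.0, -0.0, 0.0]
ft_force: [-0.8, -0.5, 2.0]
grip_width: 0.0476
```

Call:
send_rows(deltas=[{"tx": 0, "ty": 0, "tz": 0, "rx": 0, "ry": 0, "rz": 0}, {"tx": 0, "ty": 0, "tz": 0, "rx": 0, "ry": 0, "rz": 0}, {"tx": 0, "ty": 0, "tz": 0, "rx": 0, "ry": 0, "rz": 0}, {"tx": 0, "ty": 0, "tz": 0, "rx": 0, "ry": 0, "rz": 0}, {"tx": 0, "ty": 0, "tz": 0, "rx": 0, "ry": 0, "rz": 0}], claw=8.7)

```text
time: 22.7
position: [0.6717, 0.1128, 0.0537]
tool_rot: [-0.0, 1.0, 0.0, 0.0]
ft_force: [-0.3, 0.5, 1.2]
grip_width: 0.0729
```

Call:
send_rows(deltas=[{"tx": 0, "ty": 0, "tz": 0, "rx": 0, "ry": 0, "rz": 0}, {"tx": 0, "ty": 0, "tz": -1, "rx": 0, "ry": 0, "rz": 0}, {"tx": 0, "ty": 0, "tz": -3, "rx": 0, "ry": 0, "rz": 0}, {"tx": 0, "ty": 0, "tz": -5.5, "rx": 0, "ry": 0, "rz": 0}, {"tx": 0, "ty": 0, "tz": -8, "rx": 0, "ry": 0, "rz": 0}])

```text
time: 23.12
position: [0.6712, 0.1128, 0.1346]
tool_rot: [-0.0, 1.0, 0.0, -0.001]
ft_force: [-0.0, 0.1, -0.0]
grip_width: 0.0866
```

Call:
send_rows(deltas=[{"tx": 0, "ty": 0, "tz": -2.5, "rx": 0, "ry": 0, "rz": 0}, {"tx": 0, "ty": 0, "tz": -3.5, "rx": 0, "ry": 0, "rz": 0}, {"tx": 0, "ty": 0, "tz": -3.5, "rx": 0, "ry": 0, "rz": 0}, {"tx": 0, "ty": 0, "tz": -3.5, "rx": 0, "ry": 0, "rz": 0}])

```text
time: 23.45
position: [0.6716, 0.1128, 0.1691]
tool_rot: [-0.0, 1.0, 0.0, 0.0]
ft_force: [-0.9, -0.8, -0.6]
grip_width: 0.0867
```

Run:
```python
from look import *
o,c=wrist("w5");print(o["position"].round(4),o["tool_rot"].round(4),o["time"])
W=cloud(c);M=masks(c)
for k in("green","red"):
    w=W[M[k]];w=w[np.isfinite(w[:,0])];w=w[w[:,2]>.075];
    if len(w)<20: continue
    zm=np.percentile(w[:,2],90);t=w[abs(w[:,2]-zm)<.004];print(k,zm,((t.min(0)+t.max(0))/2).round(4),np.ptp(t,0).round(4))
```

```text
[0.6716 0.1128 0.1691] [-1.e-04  1.e+00  0.e+00  4.e-04] 23.45
green 0.10985753285440582 [0.673  0.1124 0.1085] [0.0279 0.0278 0.0053]
red 0.0849599651699651 [0.5359 0.2245 0.0836] [0.0106 0.0266 0.0053]
```

View pics/w5.png

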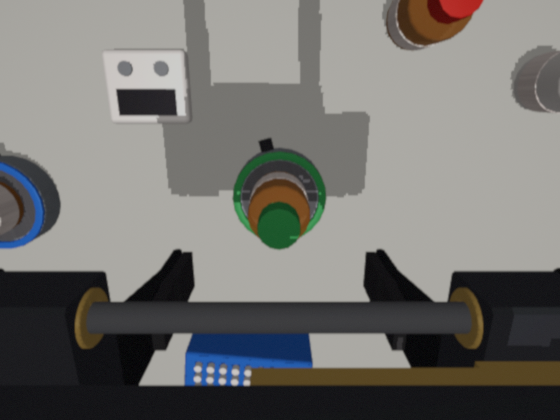

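Green is seated and centred in its rim at (280,215). The last one is red.

Call:
send_rows(deltas=[{"tx": 1.5, "ty": 1.1, "tz": 0, "rx": 0, "ry": 0, "rz": 0}, {"tx": 3.8, "ty": 2.9, "tz": 0, "rx": 0, "ry": 0, "rz": 0}, {"tx": 6.1, "ty": 4.7, "tz": 0, "rx": 0, "ry": 0, "rz": 0}, {"tx": 8.4, "ty": 6.4, "tz": 0, "rx": 0, "ry": 0, "rz": 0}, {"tx": 10.6, "ty": 8.1, "tz": 0, "rx": 0, "ry": 0, "rz": 0}])

```text
time: 23.92
position: [0.5628, 0.1941, 0.1663]
tool_rot: [0.0, 1.0, -0.0, -0.003]
ft_force: [-0.1, 0.2, 0.5]
grip_width: 0.0872
```

Call:
send_rows(deltas=[{"tx": 2, "ty": 1.5, "tz": 0, "rx": 0, "ry": 0, "rz": 0}, {"tx": 3.5, "ty": 2.7, "tz": 0, "rx": 0, "ry": 0, "rz": 0}, {"tx": 4.2, "ty": 3.2, "tz": 0, "rx": 0, "ry": 0, "rz": 0}, {"tx": 4.2, "ty": 3.2, "tz": 1, "rx": 0, "ry": 0, "rz": 0}, {"tx": 4.2, "ty": 3.2, "tz": 3, "rx": 0, "ry": 0, "rz": 0}])

```text
time: 24.33
position: [0.5256, 0.2261, 0.1392]
tool_rot: [-0.001, 1.0, 0.0, 0.002]
ft_force: [0.3, -0.5, 0.5]
grip_width: 0.087
```

Call:
send_rows(deltas=[{"tx": 0, "ty": 0, "tz": 2.2, "rx": 0, "ry": 0, "rz": 0}, {"tx": 0, "ty": 0, "tz": 4.4, "rx": 0, "ry": 0, "rz": 0}, {"tx": 0, "ty": 0, "tz": 6.4, "rx": 0, "ry": 0, "rz": 0}, {"tx": 0, "ty": 0, "tz": 8.2, "rx": 0, "ry": 0, "rz": 0}, {"tx": 0, "ty": 0, "tz": 9.5, "rx": 0, "ry": 0, "rz": 0}])

```text
time: 24.75
position: [0.5237, 0.2244, 0.0404]
tool_rot: [0.0, 1.0, -0.001, -0.001]
ft_force: [0.3, 0.7, -0.1]
grip_width: 0.0868
```

Call:
send_rows(deltas=[{"tx": 0, "ty": 0, "tz": 1, "rx": 0, "ry": 0, "rz": 0}, {"tx": 0, "ty": 0, "tz": 1.5, "rx": 0, "ry": 0, "rz": 0}, {"tx": 0, "ty": 0, "tz": 1.5, "rx": 0, "ry": 0, "rz": 0}, {"tx": 0, "ty": 0, "tz": 1.5, "rx": 0, "ry": 0, "rz": 0}])

```text
time: 25.08
position: [0.5241, 0.2254, 0.0285]
tool_rot: [0.0, 1.0, -0.0, -0.0]
ft_force: [0.9, 0.1, 0.1]
grip_width: 0.087
```

Call:
send_rows(deltas=[{"tx": 0, "ty": 0, "tz": 0, "rx": 0, "ry": 0, "rz": 0}, {"tx": 0, "ty": 0, "tz": 0, "rx": 0, "ry": 0, "rz": 0}, {"tx": 0, "ty": 0, "tz": 0, "rx": 0, "ry": 0, "rz": 0}, {"tx": 0, "ty": 0, "tz": 0, "rx": 0, "ry": 0, "rz": 0}, {"tx": 0, "ty": 0, "tz": 0, "rx": 0, "ry": 0, "rz": 0}], claw=3.5)

```text
time: 25.5
position: [0.5239, 0.2259, 0.0293]
tool_rot: [-0.0, 1.0, 0.0, 0.0]
ft_force: [0.3, -0.9, -0.4]
grip_width: 0.0617
```

Call:
send_rows(deltas=[{"tx": 0, "ty": 0, "tz": 0, "rx": 0, "ry": 0, "rz": 0}, {"tx": 0, "ty": 0, "tz": 0, "rx": 0, "ry": 0, "rz": 0}, {"tx": 0, "ty": 0, "tz": 0, "rx": 0, "ry": 0, "rz": 0}, {"tx": 0, "ty": 0, "tz": 0, "rx": 0, "ry": 0, "rz": 0}, {"tx": 0, "ty": 0, "tz": 0, "rx": 0, "ry": 0, "rz": 0}])

```text
time: 25.92
position: [0.5237, 0.2259, 0.0289]
tool_rot: [-0.0, 1.0, 0.0, 0.0]
ft_force: [-0.1, 0.4, 2.7]
grip_width: 0.0474
```

Call:
send_rows(deltas=[{"tx": 0, "ty": 0, "tz": -0.5, "rx": 0, "ry": 0, "rz": 0}, {"tx": 0, "ty": 0, "tz": -1.5, "rx": 0, "ry": 0, "rz": 0}, {"tx": 0, "ty": 0, "tz": -3.5, "rx": 0, "ry": 0, "rz": 0}, {"tx": 0, "ty": 0, "tz": -6, "rx": 0, "ry": 0, "rz": 0}, {"tx": 0, "ty": 0, "tz": -8.5, "rx": 0, "ry": 0, "rz": 0}])

```text
time: 26.33
position: [0.523, 0.2255, 0.1146]
tool_rot: [-0.0, 1.0, -0.0, -0.001]
ft_force: [-0.0, 0.7, -2.1]
grip_width: 0.0473
```

Call:
send_rows(deltas=[{"tx": 0, "ty": 0, "tz": -2.5, "rx": 0, "ry": 0, "rz": 0}, {"tx": 0, "ty": 0, "tz": -4.5, "rx": 0, "ry": 0, "rz": 0}, {"tx": 0, "ty": -0.5, "tz": -5.5, "rx": 0, "ry": 0, "rz": 0}, {"tx": -0.2, "ty": -2, "tz": -5.5, "rx": 0, "ry": 0, "rz": 0}, {"tx": -0.5, "ty": -4, "tz": -5.5, "rx": 0, "ry": 0, "rz": 0}])

```text
time: 26.75
position: [0.5284, 0.1861, 0.1699]
tool_rot: [-0.001, 1.0, 0.0, 0.001]
ft_force: [0.3, -0.6, -1.3]
grip_width: 0.0474
```

Call:
send_rows(deltas=[{"tx": -0.3, "ty": -2.6, "tz": 0, "rx": 0, "ry": 0, "rz": 0}, {"tx": -0.6, "ty": -5.2, "tz": 0, "rx": 0, "ry": 0, "rz": 0}, {"tx": -1, "ty": -8, "tz": 0, "rx": 0, "ry": 0, "rz": 0}, {"tx": -1.3, "ty": -11, "tz": 0, "rx": 0, "ry": 0, "rz": 0}, {"tx": -1.7, "ty": -14, "tz": 0, "rx": 0, "ry": 0, "rz": 0}])

```text
time: 27.17
position: [0.5447, 0.0443, 0.1685]
tool_rot: [-0.0, 1.0, -0.0, -0.001]
ft_force: [-0.0, 0.6, -1.2]
grip_width: 0.0472
```

Call:
send_rows(deltas=[{"tx": -0.3, "ty": -3, "tz": 0, "rx": 0, "ry": 0, "rz": 0}, {"tx": -0.7, "ty": -6, "tz": 0, "rx": 0, "ry": 0, "rz": 0}, {"tx": -1, "ty": -9, "tz": 0, "rx": 0, "ry": 0, "rz": 0}, {"tx": -1.4, "ty": -12, "tz": 0, "rx": 0, "ry": 0, "rz": 0}, {"tx": -1.8, "ty": -15, "tz": 0, "rx": 0, "ry": 0, "rz": 0}])

```text
time: 27.58
position: [0.5628, -0.1059, 0.1684]
tool_rot: [0.0, 1.0, 0.0, -0.001]
ft_force: [0.8, -0.9, -2.0]
grip_width: 0.0473
```

Call:
send_rows(deltas=[{"tx": -0.3, "ty": -3, "tz": 0, "rx": 0, "ry": 0, "rz": 0}, {"tx": -0.7, "ty": -6, "tz": 0, "rx": 0, "ry": 0, "rz": 0}, {"tx": -1, "ty": -9, "tz": 0, "rx": 0, "ry": 0, "rz": 0}, {"tx": -1.4, "ty": -12, "tz": 0, "rx": 0, "ry": 0, "rz": 0}, {"tx": -1.8, "ty": -15, "tz": 0, "rx": 0, "ry": 0, "rz": 0}])

```text
time: 28.0
position: [0.5807, -0.2558, 0.1683]
tool_rot: [0.0, 1.0, 0.0, -0.001]
ft_force: [0.5, -0.6, -1.7]
grip_width: 0.0471
```

Call:
send_rows(deltas=[{"tx": -0.3, "ty": -2.8, "tz": 0, "rx": 0, "ry": 0, "rz": 0}, {"tx": -0.6, "ty": -5.4, "tz": 0, "rx": 0, "ry": 0, "rz": 0}, {"tx": -0.9, "ty": -7.8, "tz": 0, "rx": 0, "ry": 0, "rz": 0}, {"tx": -1.1, "ty": -9.2, "tz": 0, "rx": 0, "ry": 0, "rz": 0}, {"tx": -1.1, "ty": -9.5, "tz": 0, "rx": 0, "ry": 0, "rz": 0}])

```text
time: 28.42
position: [0.5923, -0.3523, 0.1682]
tool_rot: [0.001, 1.0, -0.001, 0.0]
ft_force: [-0.7, -0.3, -1.2]
grip_width: 0.0473
```

Run:
```python
from look import *
c=robot.camera("side");cv2.imwrite("pics/s5.png",c["color"][:,:,::-1])
for i in range(2): robot.camera("side")
o=robot.get_obs();print(o["time"],o["position"],o["ft_force"],o["grip_width"])
```

```text
28.5667 [ 0.59203176 -0.34785331  0.16820718] [ 0.71471698 -0.40356707 -1.28531912] 0.04709837142784949
```

View pics/s5.png

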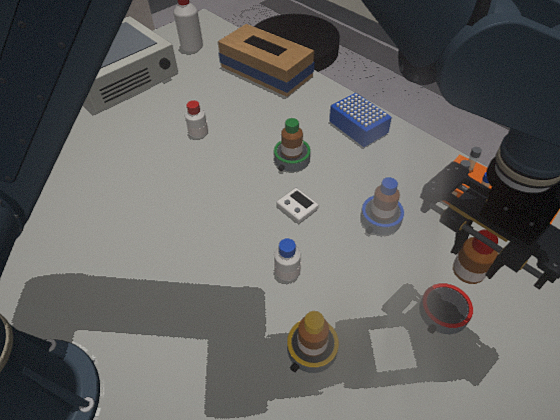

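Red is held upright over its stirrer, and green stands in its rim at (292,150). I lower it.

Call:
send_rows(deltas=[{"tx": 0, "ty": 0, "tz": 1.5, "rx": 0, "ry": 0, "rz": 0}, {"tx": 0, "ty": 0, "tz": 3.5, "rx": 0, "ry": 0, "rz": 0}, {"tx": 0, "ty": 0, "tz": 5.5, "rx": 0, "ry": 0, "rz": 0}, {"tx": 0, "ty": 0, "tz": 7.2, "rx": 0, "ry": 0, "rz": 0}, {"tx": 0, "ty": 0, "tz": 8.4, "rx": 0, "ry": 0, "rz": 0}])

```text
time: 28.98
position: [0.5919, -0.3462, 0.083]
tool_rot: [-0.001, 1.0, 0.001, -0.001]
ft_force: [0.1, 0.8, -1.5]
grip_width: 0.0472
```

Call:
send_rows(deltas=[{"tx": 0, "ty": 0, "tz": 0.8, "rx": 0, "ry": 0, "rz": 0}, {"tx": 0, "ty": 0, "tz": 1.4, "rx": 0, "ry": 0, "rz": 0}, {"tx": 0, "ty": 0, "tz": 1.9, "rx": 0, "ry": 0, "rz": 0}, {"tx": 0, "ty": 0, "tz": 2.2, "rx": 0, "ry": 0, "rz": 0}, {"tx": 0, "ty": 0, "tz": 2.5, "rx": 0, "ry": 0, "rz": 0}])

```text
time: 29.4
position: [0.5932, -0.3495, 0.0602]
tool_rot: [-0.0, 1.0, -0.0, 0.001]
ft_force: [0.8, -0.2, -1.9]
grip_width: 0.0478
```

Call:
send_rows(deltas=[{"tx": 0, "ty": 0, "tz": 0.1, "rx": 0, "ry": 0, "rz": 0}, {"tx": 0, "ty": 0, "tz": 0.2, "rx": 0, "ry": 0, "rz": 0}, {"tx": 0, "ty": 0, "tz": 0.3, "rx": 0, "ry": 0, "rz": 0}, {"tx": 0, "ty": 0, "tz": 0.4, "rx": 0, "ry": 0, "rz": 0}, {"tx": 0, "ty": 0, "tz": 0.4, "rx": 0, "ry": 0, "rz": 0}])

```text
time: 29.82
position: [0.5927, -0.3493, 0.0558]
tool_rot: [-0.0, 1.0, -0.0, 0.0]
ft_force: [0.1, 0.4, -1.2]
grip_width: 0.0477
```

Call:
send_rows(deltas=[{"tx": 0, "ty": 0, "tz": 0.07, "rx": 0, "ry": 0, "rz": 0}, {"tx": 0, "ty": 0, "tz": 0.13, "rx": 0, "ry": 0, "rz": 0}, {"tx": 0, "ty": 0, "tz": 0.2, "rx": 0, "ry": 0, "rz": 0}, {"tx": 0, "ty": 0, "tz": 0.2, "rx": 0, "ry": 0, "rz": 0}, {"tx": 0, "ty": 0, "tz": 0.2, "rx": 0, "ry": 0, "rz": 0}])

```text
time: 30.23
position: [0.5928, -0.3493, 0.054]
tool_rot: [-0.0, 1.0, -0.0, 0.0]
ft_force: [-0.6, -0.6, 1.3]
grip_width: 0.0474
```

Call:
send_rows(deltas=[{"tx": 0, "ty": 0, "tz": 0, "rx": 0, "ry": 0, "rz": 0}, {"tx": 0, "ty": 0, "tz": 0, "rx": 0, "ry": 0, "rz": 0}, {"tx": 0, "ty": 0, "tz": 0, "rx": 0, "ry": 0, "rz": 0}, {"tx": 0, "ty": 0, "tz": 0, "rx": 0, "ry": 0, "rz": 0}, {"tx": 0, "ty": 0, "tz": 0, "rx": 0, "ry": 0, "rz": 0}], claw=8.7)

```text
time: 30.65
position: [0.5928, -0.3493, 0.0538]
tool_rot: [-0.0, 1.0, -0.0, 0.0]
ft_force: [-0.6, -0.5, 0.2]
grip_width: 0.0731
```

Call:
send_rows(deltas=[{"tx": 0, "ty": 0, "tz": 0, "rx": 0, "ry": 0, "rz": 0}, {"tx": 0, "ty": 0, "tz": -1, "rx": 0, "ry": 0, "rz": 0}, {"tx": 0, "ty": 0, "tz": -3, "rx": 0, "ry": 0, "rz": 0}, {"tx": 0, "ty": 0, "tz": -5.5, "rx": 0, "ry": 0, "rz": 0}, {"tx": 0, "ty": 0, "tz": -8, "rx": 0, "ry": 0, "rz": 0}])

```text
time: 31.07
position: [0.5924, -0.349, 0.1347]
tool_rot: [-0.0, 1.0, 0.0, -0.0]
ft_force: [0.6, -0.6, -0.2]
grip_width: 0.0867
```

Call:
send_rows(deltas=[{"tx": 0, "ty": 0, "tz": -2.5, "rx": 0, "ry": 0, "rz": 0}, {"tx": 0, "ty": 0, "tz": -4.5, "rx": 0, "ry": 0, "rz": 0}, {"tx": 0, "ty": 0, "tz": -5, "rx": 0, "ry": 0, "rz": 0}, {"tx": 0, "ty": 0, "tz": -5, "rx": 0, "ry": 0, "rz": 0}, {"tx": 0, "ty": 0, "tz": -5, "rx": 0, "ry": 0, "rz": 0}])

```text
time: 31.48
position: [0.5923, -0.3489, 0.1834]
tool_rot: [-0.0, 1.0, 0.0, -0.0]
ft_force: [-0.8, 0.7, 0.4]
grip_width: 0.0869
```

Run:
```python
from look import *
o,c=wrist("w6");print(o["position"].round(4),o["time"])
def rep(n,c):
    W=cloud(c);M=masks(c)
    for k,m in M.items():
        N,L,S,C=cv2.connectedComponentsWithStats((m&(W[...,2]>.06)&(W[...,2]<.13)).astype(np.uint8))
        for i in range(1,N):
            if S[i,4]<30: continue
            w=W[L==i];zm=np.percentile(w[:,2],90);t=w[abs(w[:,2]-zm)<.005]
            if abs(t[:,1].mean())<.45 and t[:,0].mean()<.72: print(n,k,zm.round(4),((t.min(0)+t.max(0))/2).round(4)[:2],np.ptp(t,0).round(3)[:2])
rep("wrist",c)
for n in("top","side"):
    c=robot.camera(n);cv2.imwrite(f"pics/{n}6.png",c["color"][:,:,::-1]);rep(n,c)
```

```text
[ 0.5923 -0.3489  0.1834] 31.4833
wrist red 0.1099 [ 0.5944 -0.35  ] [0.028 0.028]
top red 0.0856 [0.5708 0.3409] [0.027 0.025]
top green 0.1107 [0.6696 0.1123] [0.027 0.025]
top blue 0.1112 [ 0.6813 -0.1436] [0.021 0.023]
side red 0.0862 [0.5737 0.3435] [0.024 0.024]
side yellow 0.1112 [ 0.3788 -0.2379] [0.028 0.026]
side green 0.1113 [0.6699 0.1117] [0.027 0.027]
side blue 0.1111 [ 0.6821 -0.1443] [0.019 0.023]
side blue 0.0864 [ 0.4555 -0.0989] [0.028 0.028]
```

View pics/w6.png

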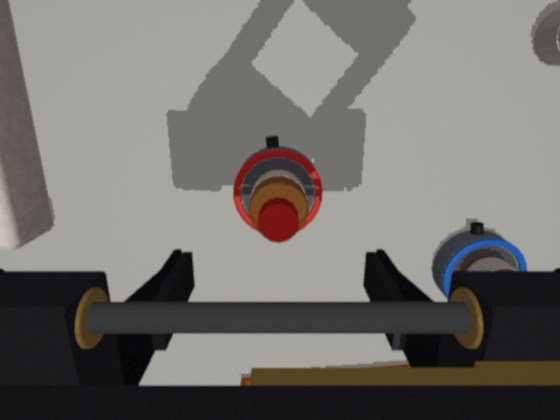

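View pics/top6.png

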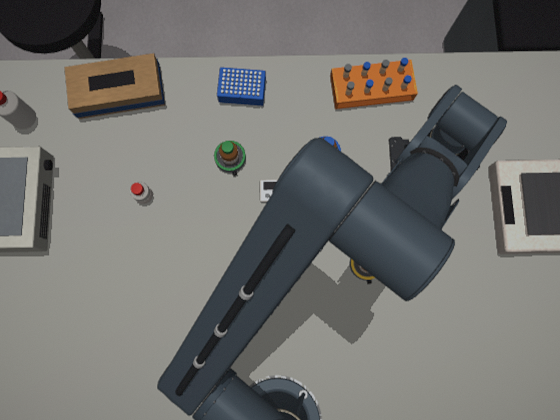

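View pics/side6.png

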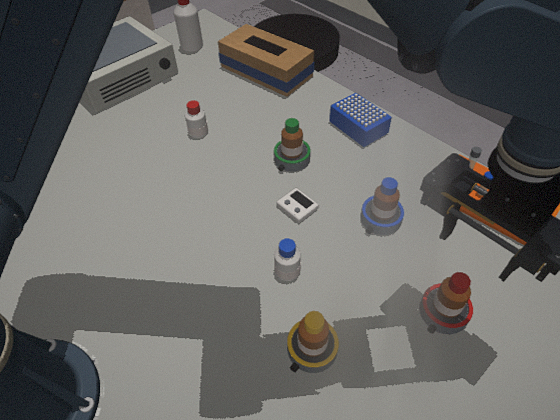

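All four bottles stand in their own rims: green (292,150), blue (387,205), yellow (313,335) and red (453,300) in the side view. The white bottles are where they started. I hand in.

Run:
```python
from rig import robot
o=robot.get_obs();print(o["ft_force"],o["grip_width"],abs(o["joint_velocities"]).max())
print(robot.hand_in())
```

```text
[-0.1124387   0.03291574  0.14412086] 0.08694258589271091 0.005575463291082029
the job is handed in; nothing more can be done
None
```

All four amber bottles now stand on the stirrers matching their caps, and I handed the job in at about 32 s of the 102 s allowed. I gripped each one by the body, carried it upright with its base about 0.14 m up, and lowered it slowly until it touched the plate (about 3–7 N contact) before opening the fingers.

- **Height:** the cap tops measured 0.110–0.111 m, against 0.109 m expected for a bottle standing on the plate.
- **Centring:** cap centres were within about 2 mm of the stirrer centres. Blue read about 4 mm off in the last pictures because its cap was partly hidden; just after placing, it read about 2 mm off. All are inside the 12.5 mm limit.
- **White bottles:** both stood upright within about 2 mm of where they started. In the last pictures the white bottle with the blue cap, and the yellow bottle, showed only in the side view because the arm blocked the top view.
- **Gripper:** at hand-in the gripper was open and well above the bottles, and the force reading was about zero.

No check failed.

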